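# Clip the week's pill box onto its bedside reminder base

## Task

Put the blue pill box back on its white reminder base: pick it up, keep it level, set it into the bay and press it straight down until the orange snap hook at each end has clicked over the ledge and the box lies fully home, then let go. Press gently, feeling for each click rather than forcing it, as the hooks are thin plastic, and leave the rest of the nightstand as it is.

Things in the scene. Friction and masses are not known exactly. Their poses are not given: they have to be found in the camera images.
- pillbox_mid (a point): Centre (half-way up) of the loose, shut, blue plastic seven-day pill box: 150 long (its x) x 34 wide (y) x 30 mm high (z up), about 110 g. Underside 15 mm below this point, top 15 mm above. It starts flat on the nightstand. Grip it across its 34 mm width at the middle. Same either way round.
- pillbox: The pill box again; origin at the middle of its underside, same axes. From the middle of each end a ledge 14 mm wide sticks out 5 mm, 5 to 9 mm above the underside (160 mm over both ledges); the snap hooks close over these.
- pillbox_a (a point): Point on top of the pill box, on its centre line 62 mm from the middle towards its +x end (13 mm in from that end): a place to press that end down.
- pillbox_b (a point): The same at its -x end: on top, 62 mm from the middle towards -x.
- bay (a point): Middle of the bay in the white base, at the height of the box's underside when home, 24.6 mm above the nightstand; x along the bay, z up. Home: the box's underside level with this point, long axis along x (either way round), middle over it. Guides round both ends leave 1.5 mm play each way; flared mouths, tops 21 mm above this point. Long sides open to 46 mm either side of the middle, for fingers.
- base: White reminder base, fixed; origin under the bay's middle on the nightstand, axes as the bay. 230 x 125 mm, deck 14 mm high; display along its local -y side, below 20 mm. Two brass sprung contacts in the bay floor hold the box up against the hooks: about 8 N each at home. The floor is a hard stop 1.4 mm below home.
- hook_a (a joint): Orange cantilever snap hook at the bay's +x end, 83 mm from the middle. Value: bend outward, rad, noisy; 0 at rest. The ledge meets its slope with the box about 13 mm above home, which bends it by 0.05 to 0.15; it springs back (click, push drops) only when that end is pressed a little past home, then reads under 0.03. Each end takes about 8 to 15 N. An end not clicked stands 1.5 mm or more proud.
- hook_b (a joint): The same hook at the bay's -x end. Both noses stand 25 mm above their roots (1 mm of deflection is 0.04 rad): while the box rests on the slopes, the hook bent more shows the box off-centre towards that end. Keep the push under about 25 N.
- dish: White ceramic dish, 110 mm across, 24 mm high; bystander. Origin at its underside.
- glasses_case: Black glasses case, 158 x 60 x 40 mm; bystander. Origin at its underside.
- nail_clipper: Steel nail clipper, 58 x 13 x 11 mm; bystander. Origin at its underside.
- inhaler_tube: Short white inhaler tube standing on its blue twist cap, 33 mm across, 70 mm high; bystander. Origin at its underside.
- tumbler: Glass tumbler, 72 mm across, 95 mm high; bystander. Origin at its underside.
- book: Green book, 130 x 200 x 22 mm; bystander. Origin at its underside.
There are look-alikes about, which are no part of the job. Of the things like the pillbox, leave any that is brown; of the rest the larger one is meant.

How it is judged:
By the outcome, as a careful person would: the job done as asked, in the order asked, and still so for the second after the job is handed in, with the robot touching nothing.
It also fails if it takes over 69 s, if anything falls off the work surface, if the arm or the gripper's body presses on something with over 40 N, if the wrist force passes 120 N, or if a joint passes its speed limit or range.

## Robot

A 6-joint arm with a two-finger parallel gripper is mounted at the origin on the work surface. World frame = base frame: x ahead of the robot, y to its left, z up, the work surface at z = 0. Lengths are in mm, angles in rad, forces in N, time in s.
With the tool pointing down it reaches from about 325 to 925 mm from the base axis. Payload 3.1 kg.
Tool frame: the origin (TCP) lies midway between the tips of the shut fingers; the grasp point (between the pads) lies 19 mm behind it; z points along the fingers, x is the direction in which the jaws open and shut, and the axes are right-handed (so a half turn about z gives the same grasp; the last joint's range is limited). The gripper opens to 85 mm and grips with 20 to 120 N. Pads are 22 mm wide; open, the fingers measure 114 mm over their backs; the gripper's body (76 mm by 85 mm) begins 54 mm behind the grasp point. The pads swing forward as they close: fully open they stand 13 mm farther back than shut.
Start: joints at [-0.112, 0.217, 1.613, -0, 1.311, -0.112], TCP at [625.011, 0.021, 231.3] pointing down, gripper open.
Joint ranges: [-2.75, 2.75], [-0.78, 2.1], [0.31, 2.55], [-1.13, 4.27], [0.13, 2.63], [-2.58, 2.58]. Speed limits (rad/s): [2.79, 2.79, 3.14, 3.14, 3.14, 3.14].

## Interface

Orientations are given as a unit quaternion [x, y, z, w].
In Python, from station import status, cams, robot gives the robot as it stands.
- The arm moves only by the shell command python3 -m pendant 'ROWS' [OPENING]. ROWS is JSON, a list of rows, each a list of 2 entries, a list of its own where there are three numbers: the shift along the world's x, y, z in cm, then the turn, a rotation vector about the world's x, y, z in degrees. In form: [[[tx, ty, tz], [wx, wy, wz]], ...]. A call has 1 to 10 rows; each row shifts and turns the pose as measured when the row begins; what a row does not reach is not made up. A row lasts 1/10 s, in which the tool goes at most 50 mm and 8.59 degrees, less where a joint would pass 70% of its speed; a pose out of reach is approached as far as the arm can. A call is refused whole if a number of a shift passes 5 or a number of a turn 8.59, either way. A call with a gripper value outside its range is refused whole. OPENING is the closure in counts, from 0 (fully open) to 255 (shut), set as the call begins (- or left out, the last holds). The fingers move at their own pace and stop on an object; the grip force is fixed at half the most. Time passes only in rows, so rows that do not move let the fingers close. It gives the time, the measured TCP pose, the force and the opening at its end, in the units of the state.
- status.sense(): the state, without advancing time (a new reading comes with each control period).
- cams.capture(name): name is "scene" or "side" or "wrist"; returns a dict with "frame" (420x560x3 uint8, blue, green, red), "vfov" (degrees; the focal length in pixels is half the picture's height over the tangent of half this angle, whatever the lens; pixels are square), "cx", "cy" (the principal point, pixels), "rvec" (rotation vector, rad) and "tvec" (3), from world to camera coordinates, as OpenCV has them; the wrist camera has in their place "T_tool_cam" (4x4, takes a point from camera to tool coordinates, whose origin is the TCP and whose axes are the tool frame's). Camera axes: x right, y down, z forward; pixel columns grow to the right and rows downward; lengths in mm; the calibration is good to about 2 mm. A picture is of the moment at which its call begins: read the wrist's pose just before it. There is no depth.
- robot.finish_job(): hands the job in, once; it reports no verdict.
The state is a dict: "clock": time; "joints": joint angles; "joint_vel": joint speeds; "joint_efforts": joint torques, N m; "position": TCP position; "tcp_rot": TCP orientation; "wrist_force": force on the tool from outside, world axes, zero at the start; "wrist_torque": the same for the moment, N m; "gripper_width": opening from 0.0 (shut) to 1.0 (fully open).
Only numpy, scipy, OpenCV 4.12 (cv2) and the standard library are available. Lean on these libraries where they do the work, as an engineer would, in place of code of your own. Each camera call takes 0.05 s, during which the arm holds its last target.

## Working session

There is one attempt and no reset: what is moved stays moved. The work goes in short steps, Python scripts to look and compute and a shell command to move; the robot and the scene stay as the last step left them, time stands still between calls to the robot, and variables do not carry over. Pictures are saved under pics/ and viewed, and the job is handed in when it is done.

```bash
mkdir -p pics; ls; cat > h.py <<'E'
import numpy as np, cv2
from scipy.spatial.transform import Rotation as R
from station import status,cams,robot
def shot(name,tag):
    s=status.sense(); c=cams.capture(name); cv2.imwrite(f'pics/{tag}.png',c['frame'])
    np.savez(f'pics/{tag}.npz',pos=s['position'],q=s['tcp_rot'],**c); return c
def load(tag): return np.load(f'pics/{tag}.npz')
def cam(c):
    f=c['frame'].shape[0]/2/np.tan(np.radians(float(c['vfov']))/2)
    K=np.array([[f,0,float(c['cx'])],[0,f,float(c['cy'])],[0,0,1]])
    if 'T_tool_cam' in c:
        T=np.eye(4);T[:3,:3]=R.from_quat(c['q']).as_matrix();T[:3,3]=c['pos'];T=T@c['T_tool_cam']
        Rw=T[:3,:3].T; return K,Rw,T[:3,3]
    Rw=R.from_rotvec(np.array(c['rvec']).ravel()).as_matrix(); return K,Rw,-Rw.T@np.array(c['tvec']).ravel()
def onz(c,uv,z):
    K,Rw,o=cam(c); uv=np.atleast_2d(uv)
    d=(Rw.T@np.linalg.inv(K)@np.c_[uv,np.ones(len(uv))].T).T
    return o+d*((z-o[2])/d[:,2])[:,None]
def proj(c,P):
    K,Rw,o=cam(c); p=(K@Rw@(np.atleast_2d(P)-o).T).T; return p[:,:2]/p[:,2:]
E
python3 - <<'E'
from h import *
print(status.sense())
for n in("scene","side","wrist"):
    c=shot(n,n+'0'); print(n,c['vfov'],c['cx'],c['cy'],cam(load(n+'0'))[2])
E
```

```text
pics
{'clock': 0.0, 'joints': array([-1.12189350e-01,  2.17746411e-01,  1.61494627e+00,  4.03550339e-07,
        1.31130843e+00, -1.12185268e-01]), 'joint_vel': array([-0.00106708,  0.00058963, -0.00096954,  0.0004332 , -0.00062958,
       -0.0008204 ]), 'joint_efforts': array([-2.90135131e-04, -3.96841800e+01, -3.03850436e+01, -2.80225659e-04,
        9.87685227e-03,  9.68610237e-06]), 'position': array([6.24175364e+02, 1.21860437e-01, 2.29966751e+02]), 'tcp_rot': array([ 9.99999275e-01, -2.09293789e-06, -1.19663721e-03, -1.35009761e-04]), 'wrist_force': array([0.22794459, 0.46804765, 0.55105061]), 'wrist_torque': array([ 0.02524142,  0.03179648, -0.00538748]), 'gripper_width': 0.9974236103208909}
scene 48.33171495689834 279.21698509877433 210.7531086373451 [1415.01007679 -108.40225532  900.6790339 ]
side 54.392112427200075 278.87197423150485 212.469235103188 [ 406.77075564 -847.51268581  668.75249318]
wrist 67.44869621651802 280.53906138265734 210.53682856583728 [624.85318483  74.93745437 372.46483126]
```

View pics/scene0.png

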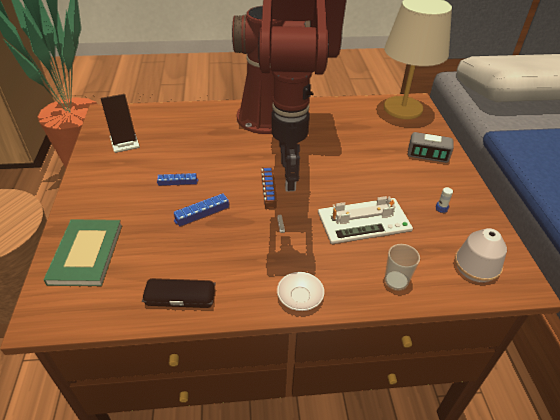

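View pics/side0.png

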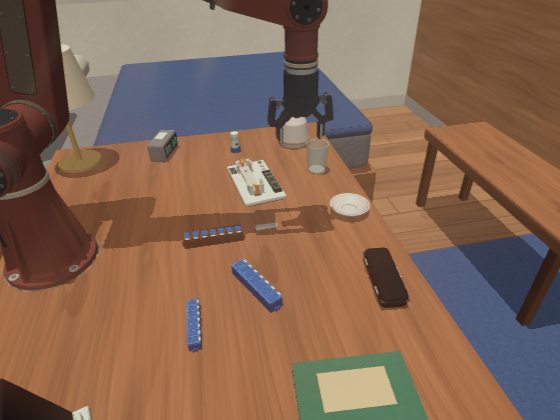

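View pics/wrist0.png

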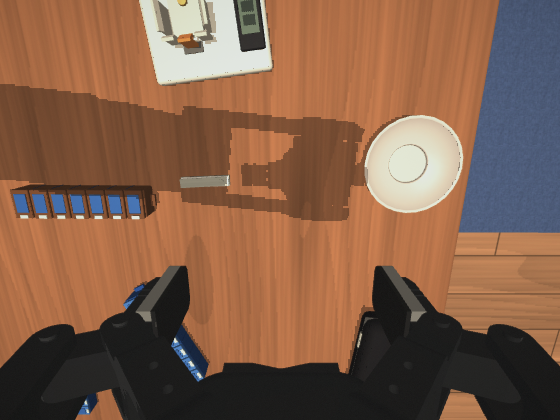

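Scene view: the pill-box-like things are a blue one at (177,180), a larger blue one at (201,209), and one with a brown body at (268,187). The large blue one fits, since it isn't brown and is the larger of the two left. The base is at (365,218). I'll confirm with a crop and measure.

```bash
python3 - <<'E'
from h import *
a=load('scene0');im=a['frame']
cv2.imwrite('pics/crop0.png',np.hstack([cv2.resize(im[155:240,145:290],None,fx=2.7,fy=2.7*1.3,interpolation=2),cv2.resize(im[180:255,305:425],(400,298),interpolation=2) if 0 else cv2.resize(im[180:250,310:420],(408,int(85*2.7*1.3)),interpolation=2)]))
for t in('scene0','side0'):
    c=load(t);im=c['frame'];h=cv2.cvtColor(im,cv2.COLOR_BGR2HSV)
    m=cv2.inRange(h,(108,120,60),(125,255,255))
    m=cv2.morphologyEx(m,cv2.MORPH_CLOSE,np.ones((5,5)))
    cs,_=cv2.findContours(m,0,2)
    for k in cs:
        if cv2.contourArea(k)<60: continue
        u=cv2.minAreaRect(k)
        if t=='side0' and u[0][1]<220: continue
        p=onz(c,k[:,0].astype(float),15.)[:,:2].astype(np.float32)
        print(t,[np.round(x,1) for x in u],'z15:',cv2.minAreaRect(p))
E
```

```text
scene0 [array([199.3, 206.7]), array([11.9, 56.1]), np.float64(66.3)] z15: ((462.64532470703125, -220.21481323242188), (45.13104248046875, 159.4715576171875), 29.697738647460938)
scene0 [array([176.9, 179. ]), array([ 9.6, 40. ]), np.float64(87.5)] z15: ((337.50299072265625, -286.2122802734375), (115.03668975830078, 44.13221740722656), 89.49434661865234)
scene0 [array([268.8, 183.5]), array([31.8,  7.4]), np.float64(83.7)] z15: ((376.02972412109375, -20.754291534423828), (21.667421340942383, 140.53802490234375), 89.10690307617188)
side0 [array([255.5, 280. ]), array([51.6,  7.8]), np.float64(45.0)] z15: ((471.1045227050781, -198.4984893798828), (20.11163902282715, 140.00730895996094), 24.97694969177246)
```

View pics/crop0.png

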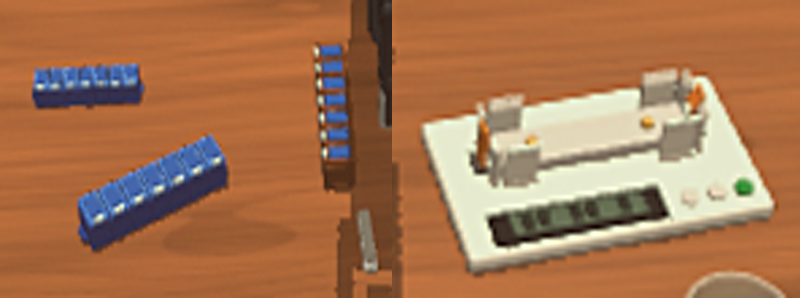

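The crop confirms it: the larger blue box is at scene (201,209). The white base with its orange hooks and brass contacts is on the right. I'll move the wrist camera over each in turn.

```bash
python3 - <<'E'
from h import *
c=load('wrist0')
for uv in [(280,210),(280,0),(280,250),(0,210),(560,210)]: print(uv,onz(c,uv,20.).round())
c=load('scene0')
print(onz(c,[(327,233),(411,233),(391,198),(320,210),(361,216),(365,210)],14.).round())
print(onz(c,[(201,209),(176,216),(228,200)],15.).round())
E
```

```text
(280, 210) [[623. -32.  20.]]
(280, 0) [[623. 181.  20.]]
(280, 250) [[623. -83.  20.]]
(0, 210) [[294. -33.  20.]]
(560, 210) [[950. -32.  20.]]
[[588. 115.  14.]
 [606. 336.  14.]
 [467. 320.  14.]
 [500. 111.  14.]
 [532. 218.  14.]
 [510. 235.  14.]]
[[ 472. -214.   15.]
 [ 494. -281.   15.]
 [ 441. -140.   15.]]
```

```bash
python3 -m pendant '[[[-2.5,4.5,0],[0,0,0]],[[-2.5,4.5,0],[0,0,0]],[[-2.5,4.5,0],[0,0,0]],[[-2.5,4.5,0],[0,0,0]],[[0,2,0],[0,0,0]],[[0,0,0],[0,0,0]],[[0,0,0],[0,0,0]],[[0,0,0],[0,0,0]]]'
python3 -c "
from h import *
shot('wrist','w1')"
```

```text
clock: 0.95
position: [521.7, 197.8, 226.9]
tcp_rot: [1.0, -0.002, -0.003, 0.001]
wrist_force: [-0.1, -0.1, 0.4]
gripper_width: 0.998
```

View pics/w1.png

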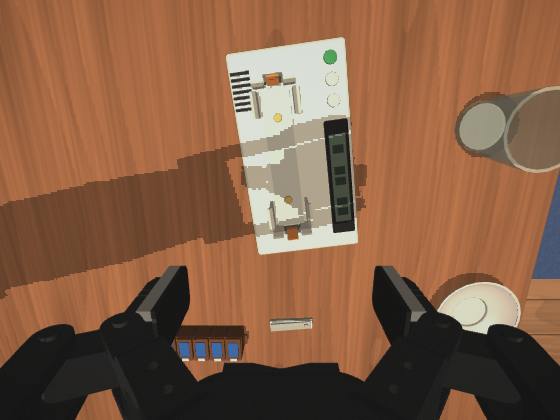

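The base is fully in view: corners near (228,53), (344,39), (357,243) and (260,253), hooks at (273,78) and (292,233), brass contacts at (278,117) and (289,200).

```bash
python3 - <<'E'
from h import *
c=load('w1');im=c['frame'];h=cv2.cvtColor(im,cv2.COLOR_BGR2HSV)
cv2.imwrite('pics/w1c.png',cv2.resize(im[25:265,200:380],(600,800)[:1]+(800,),interpolation=2)[:600] if 0 else cv2.resize(im[30:265,205:375],None,fx=2.5,fy=2.5,interpolation=2))
m=cv2.inRange(h,(5,170,120),(18,255,255));m[:60]=0;m[245:]=0;m[:,:245]=0;m[:,320:]=0
n,l,s,ce=cv2.connectedComponentsWithStats(m)
for i in range(1,n):
    if s[i,4]>6: print('orange/brass',s[i],ce[i].round(1),onz(c,ce[i],45.).round(1),onz(c,ce[i],26.).round(1))
g=c['frame'].astype(int); w=((g[...,0]>0.68*g[...,2])&(g.max(2)>70)).astype(np.uint8)*255
w=cv2.morphologyEx(w,cv2.MORPH_OPEN,np.ones((3,3)));w=cv2.morphologyEx(w,cv2.MORPH_CLOSE,np.ones((15,15)))
cs,_=cv2.findContours(w[:262],0,2);k=max([k for k in cs if cv2.boundingRect(k)[0]<300 and cv2.boundingRect(k)[0]>150],key=cv2.contourArea)
for z in (14.,7.): 
    p=onz(c,k[:,0].astype(float),z)[:,:2].astype(np.float32); print(z,cv2.minAreaRect(p),cv2.boxPoints(cv2.minAreaRect(p)).round(1).tolist())
# hand corners
print(onz(c,[(228,53),(344,39),(357,243),(260,253)],14.).round(1))
E
```

```text
orange/brass [266  74  13  12 117] [272.1  79.4] [[513. 304.  45.]] [[512.4 305.9  26. ]]
orange/brass [287 228  11  12 103] [292.4 233.7] [[533.6 146.2  45. ]] [[534.2 138.7  26. ]]
14.0 ((538.8311767578125, 226.91366577148438), (123.11944580078125, 226.9075927734375), 7.338769435882568) [[463.29998779296875, 331.6000061035156], [492.29998779296875, 106.5], [614.4000244140625, 122.30000305175781], [585.4000244140625, 347.29998779296875]]
7.0 ((539.1410522460938, 226.00778198242188), (125.54634857177734, 231.38043212890625), 7.338758945465088) [[462.1000061035156, 332.70001220703125], [491.70001220703125, 103.19999694824219], [616.2000122070312, 119.30000305175781], [586.5999755859375, 348.79998779296875]]
[[467.1 332.3  14. ]
 [585.1 344.5  14. ]
 [613.3 121.8  14. ]
 [494.8 108.5  14. ]]
```

View pics/w1c.png

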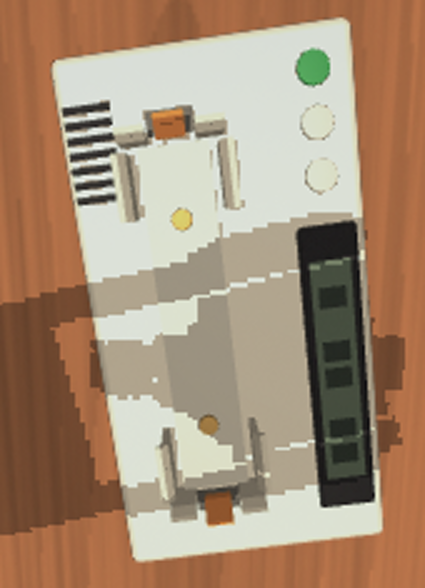

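```bash
python3 -m pendant '[[[-1,-4.5,0],[0,0,0]],[[-1,-4.5,0],[0,0,0]],[[-1,-4.5,0],[0,0,0]],[[-1,-4.5,0],[0,0,0]],[[-1,-4.5,0],[0,0,0]],[[-1,-4.5,0],[0,0,0]],[[0,-4.5,0],[0,0,0]],[[0,-4.5,0],[0,0,0]],[[0,0,0],[0,0,0]],[[0,0,0],[0,0,0]]]'
python3 -c "
from h import *
shot('wrist','w2')"
```

```text
clock: 2.0
position: [457.5, -187.8, 228.4]
tcp_rot: [1.0, -0.011, -0.0, 0.003]
wrist_force: [0.8, -0.3, 0.0]
gripper_width: 0.997
```

View pics/w2.png

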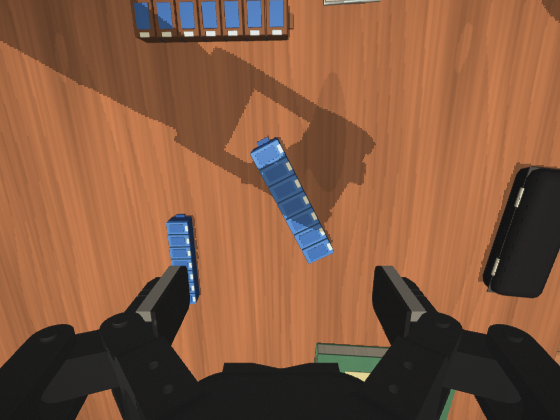

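The target box is at wrist (292,200), running from (267,150) to (320,250). The small blue one is at (182,258) and the brown one is at the top. I'll measure its top edges and refine the bay from all views.

```bash
python3 - <<'E'
from h import *
c=load('w2');im=c['frame']
g=im.astype(int); m=((g[...,0]>1.3*g[...,2])&(g[...,0]>40)).astype(np.uint8)*255
r=np.zeros_like(m);r[130:275,240:345]=255;m&=r
m=cv2.morphologyEx(m,cv2.MORPH_CLOSE,np.ones((7,7)))
cs,_=cv2.findContours(m,0,2);k=max(cs,key=cv2.contourArea)
for z in (30.,15.,9.):
    q=cv2.minAreaRect(onz(c,k[:,0].astype(float),z)[:,:2].astype(np.float32)); print(z,q)
cv2.imwrite('pics/w2c.png',cv2.resize(np.hstack([im[130:275,240:345],cv2.cvtColor(m,8)[130:275,240:345]]),None,fx=3.5,fy=3.5,interpolation=2))
# contacts & hooks
c=load('w1'); 
for z in(25.,28.):
    p=onz(c,[(277.4,117.6),(288.2,200)],z)[:,:2]; print('contacts',p.round(1),p.mean(0),np.linalg.norm(p[1]-p[0]),np.degrees(np.arctan2(*(p[0]-p[1])[::-1])))
E
```

```text
30.0 ((470.27960205078125, -209.2769775390625), (33.554649353027344, 153.78488159179688), 25.67444610595703)
15.0 ((470.75115966796875, -213.56341552734375), (35.033721923828125, 160.56365966796875), 25.674604415893555)
9.0 ((470.9396057128906, -215.27816772460938), (35.62533950805664, 163.275146484375), 25.674434661865234)
contacts [[517.5 268.7]
 [529.1 179.2]] [523.30661805 223.95605271] 90.32428235083479 97.39729154501966
contacts [[517.5 268.8]
 [529.1 180. ]] [523.30492865 224.38248261] 89.53682298323885 97.39729154501961
```

View pics/w2c.png

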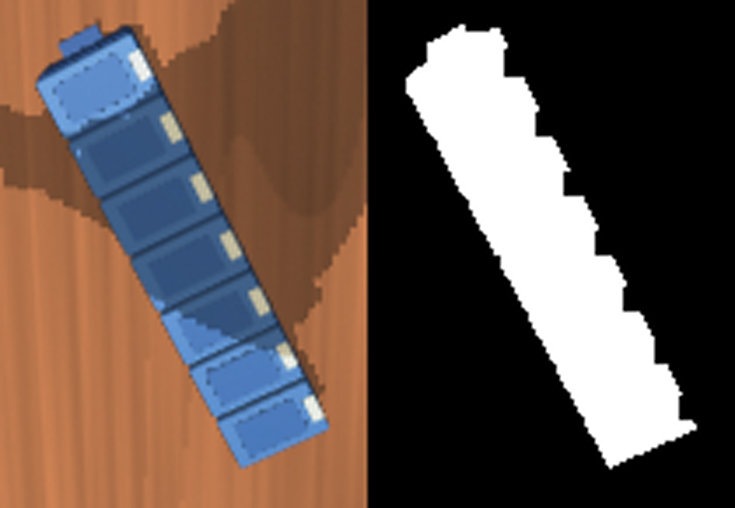

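```bash
python3 - <<'E'
from h import *
c=load('w2')
q=np.array([(38,86),(136,42),(327,427),(243,467)])/3.5+[240,130]
p=onz(c,q,30.)[:,:2];print(q.round(1),p.round(1),p.mean(0))
for a,b in((0,1),(1,2),(2,3),(3,0)):
    d=p[b]-p[a];print(np.linalg.norm(d).round(1),np.degrees(np.arctan2(d[1],d[0])).round(1))
# side-view check
s=load('side0'); print(onz(s,[(256,281)],30.)); print(proj(s,[[*p.mean(0),30]]),proj(load('scene0'),[[*p.mean(0),30]]))
E
```

```text
[[250.9 154.6]
 [278.9 142. ]
 [333.4 252. ]
 [309.4 263.4]] [[ 426.3 -155.1]
 [ 456.6 -142.5]
 [ 518.1 -271.5]
 [ 489.8 -285.8]] [ 472.72186005 -213.72298927]
32.9 22.5
142.9 -64.5
31.7 -153.1
145.4 115.9
[[ 471.5472061  -218.54030365   30.        ]]
[[256.18235847 279.3513471 ]] [[200.72240362 205.27629705]]
```

```bash
python3 -m pendant '[[[0.5,-0.9,-4],[0,0,8.5]],[[0.5,-0.9,-4],[0,0,8.5]],[[0.4,-0.8,-4],[0,0,8.5]],[[0,0,-3],[0,0,0]],[[0,0,0],[0,0,0]],[[0,0,0],[0,0,0]],[[0,0,0],[0,0,0]]]'
python3 -c "
from h import *
shot('wrist','w3')
s=status.sense();print(s['position'],R.from_quat(s['tcp_rot']).as_matrix().round(4))"
```

```text
clock: 2.75
position: [475.5, -209.4, 78.9]
tcp_rot: [0.976, 0.219, 0.005, 0.004]
wrist_force: [-0.1, 0.3, -0.6]
gripper_width: 1.002
[ 476.20527275 -209.83066205   79.59349941] [[ 0.9041  0.427   0.0133]
 [ 0.4271 -0.9042 -0.0064]
 [ 0.0093  0.0114 -0.9999]]
```

View pics/w3.png

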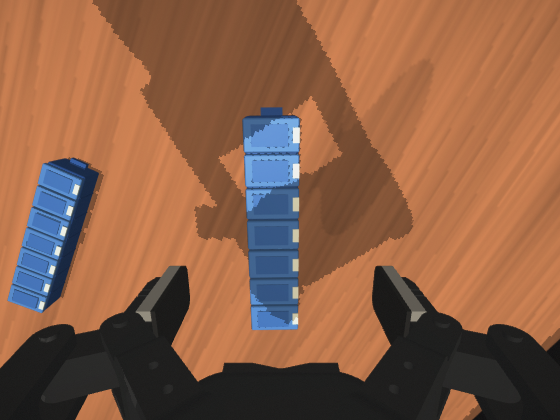

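```bash
python3 - <<'E'
from h import *
c=load('w3')
q=np.array([(244.5,117.5),(299.5,116.5),(299,329),(252.5,330.5)])
p=onz(c,q,30.);Rt=R.from_quat(c['q']).as_matrix()
print(p.round(1),p.mean(0).round(1))
for a,b in((0,1),(1,2),(2,3),(3,0)):
    d=p[b]-p[a];print(np.linalg.norm(d).round(1),np.degrees(np.arctan2(d[1],d[0])).round(1))
print('tool off',((p.mean(0)-c['pos'])@Rt).round(1), 'yaw',np.degrees(np.arctan2(Rt[1,0],Rt[0,0])))
E
```

```text
[[ 426.2 -152.6   30. ]
 [ 454.9 -138.5   30. ]
 [ 519.8 -270.4   30. ]
 [ 489.9 -285.8   30. ]] [ 472.7 -211.8   30. ]
31.9 26.3
147.0 -63.8
33.6 -152.9
147.5 115.5
tool off [-4.   0.5 48.9] yaw 25.283560343278193
```

```bash
python3 -m pendant '[[[-0.35,-0.2,-2],[0.4,0.8,0.7]],[[0,0,-2],[0,0,0]],[[0,0,-1.5],[0,0,0]],[[0,0,0],[0,0,0]],[[0,0,0],[0,0,0]]]'
python3 -c "
from h import *
s=status.sense();print(s['position'],R.from_quat(s['tcp_rot']).as_matrix().round(4))"
```

```text
clock: 3.3
position: [481.8, -215.9, 35.1]
tcp_rot: [0.974, 0.226, 0.008, 0.007]
wrist_force: [0.3, -0.1, 0.5]
gripper_width: 0.999
[ 481.82133158 -215.86483895   35.13190635] [[ 0.8978  0.44    0.0185]
 [ 0.4403 -0.8978 -0.0111]
 [ 0.0118  0.0181 -0.9998]]
```

```bash
python3 -m pendant '[[[-0.9,0.4,0],[0.65,1.05,0]],[[0,0,0],[0,0,0]]]'
python3 -m pendant '[[[0,0,0],[0,0,0]],[[0,0,0],[0,0,0]]]'
python3 -c "
from h import *
s=status.sense();print(s['position'],R.from_quat(s['tcp_rot']).as_matrix().round(4),s['joint_vel'].round(3))"
```

```text
clock: 3.5
position: [474.1, -212.5, 38.2]
tcp_rot: [0.974, 0.226, 0.001, 0.001]
wrist_force: [0.3, 0.3, -0.5]
gripper_width: 0.998
clock: 3.7
position: [475.1, -213.2, 39.9]
tcp_rot: [0.974, 0.226, 0.002, 0.002]
wrist_force: [-0.2, 0.7, 0.3]
gripper_width: 1.002
[ 475.09443791 -213.17429596   39.92334587] [[ 0.8978  0.4404  0.0055]
 [ 0.4404 -0.8978 -0.0031]
 [ 0.0036  0.0052 -1.    ]] [-0.001 -0.01  -0.004 -0.001 -0.     0.001]
```

```bash
python3 -m pendant '[[[-0.13,0.08,-1.4],[0.15,0.25,0]],[[-0.13,0.08,-1.4],[0.15,0.25,0]],[[-0.1,0.06,-0.6],[0.1,0.15,0]],[[-0.05,0.03,-0.08],[0,0.1,0]]]'
python3 -c "
from h import *
s=status.sense();print(s['position'],R.from_quat(s['tcp_rot']).as_matrix().round(4),s['joint_vel'].round(3))"
```

```text
clock: 4.1
position: [470.4, -210.4, 2.0]
tcp_rot: [0.974, 0.226, -0.004, -0.003]
wrist_force: [0.2, -0.4, -0.1]
gripper_width: 1.001
[ 470.35928506 -210.37844422    2.00177201] [[ 0.8979  0.4402 -0.0088]
 [ 0.4402 -0.8979  0.0046]
 [-0.0058 -0.008  -1.    ]] [ 0.006  0.03   0.008 -0.014 -0.006  0.013]
```

```bash
python3 -m pendant '[[[0.18,-0.1,0.05],[-0.2,-0.4,0]],[[-0.05,0.03,-0.08],[0,0.1,0]],[[-0.05,0.03,-0.08],[0,0.1,0]],[[-0.05,0.03,-0.08],[0,0.1,0]],[[-0.05,0.03,-0.08],[0,0.1,0]],[[-0.05,0.03,-0.08],[0,0.1,0]],[[-0.05,0.03,-0.08],[0,0.1,0]],[[-0.05,0.03,-0.08],[0,0.1,0]]]' 255
python3 -c "
from h import *
s=status.sense();print(s['position'],R.from_quat(s['tcp_rot']).as_matrix().round(4),s['joint_vel'].round(3))
shot('wrist','w4')"
```

```text
clock: 4.9
position: [471.0, -210.5, -0.4]
tcp_rot: [0.974, 0.226, -0.005, -0.001]
wrist_force: [-0.5, 0.8, 5.7]
gripper_width: 0.386
[ 4.71013028e+02 -2.10474086e+02 -3.86020203e-01] [[ 8.978e-01  4.402e-01 -1.100e-02]
 [ 4.402e-01 -8.979e-01 -9.000e-04]
 [-1.030e-02 -4.000e-03 -9.999e-01]] [ 0.007  0.003 -0.004 -0.013  0.007  0.013]
```

View pics/w4.png

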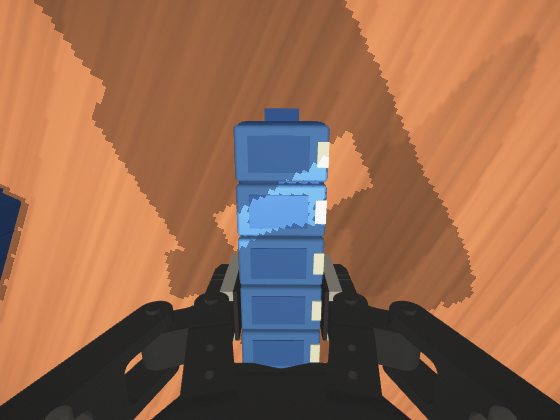

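The fingers are closed on the box (width 0.386, about 33 mm). The view shows it between the pads with its +y end face near row 122. Lifting.

```bash
python3 -m pendant '[[[0,0,2],[0,0,0]],[[0,0,4],[0,0,0]],[[0,0,4],[0,0,0]],[[0,0,3],[0,0,0]],[[0,0,0],[0,0,0]]]'
python3 -c "
from h import *
s=status.sense();print(s['position'],R.from_quat(s['tcp_rot']).as_matrix().round(4),s['joint_vel'].round(3),s['wrist_torque'])
shot('wrist','w5');shot('side','s5')"
```

```text
clock: 5.45
position: [466.4, -207.8, 129.9]
tcp_rot: [0.974, 0.226, -0.009, -0.004]
wrist_force: [0.1, -0.0, -1.5]
gripper_width: 0.388
[ 466.44233052 -207.82070928  129.91124772] [[ 0.8977  0.4401 -0.0189]
 [ 0.4402 -0.8979  0.0033]
 [-0.0155 -0.0112 -0.9998]] [-0.002  0.027  0.047 -0.002 -0.019 -0.001] [ 0.0096316  -0.08569202  0.00371306]
```

View pics/w5.png

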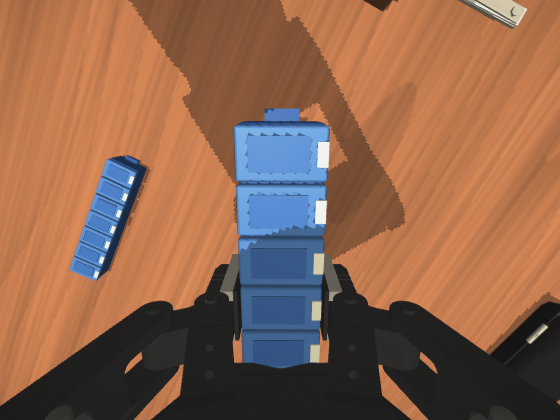

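View pics/s5.png

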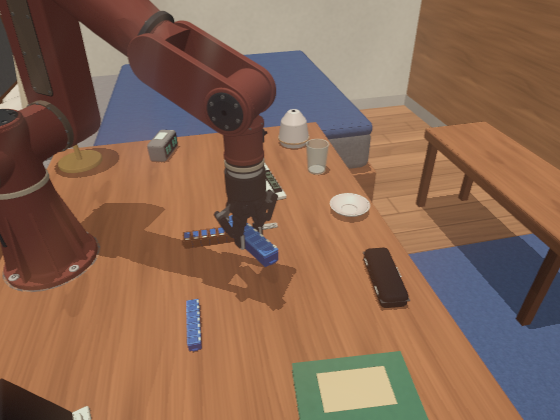

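```bash
python3 - <<'E'
from h import *
c=load('w4');im=load('w5')['frame'];cv2.imwrite('pics/w5c.png',cv2.resize(im[95:365,215:350],None,fx=2.2,fy=2.2,interpolation=2))
Rt=R.from_quat(c['q']).as_matrix()
q=np.array([(235.,124.5),(329.,124.),(321.5,345),(242.5,345)])
p=onz(c,q,30.);t=(p-c['pos'])@Rt;print(t.round(1),np.linalg.norm(t[1]-t[0]))
K,Rw,o=cam(c);print('cam in tool',((o-c['pos'])@Rt))
# plane of box bottom/ledge too
print('ledge end z9', ((onz(c,[(264.,108.5),(299,108.5)],9.)-c['pos'])@Rt).round(1))
E
```

```text
[[-15.5 -71.3 -29.9]
 [ 16.9 -71.5 -30.3]
 [ 17.7  19.6 -30.6]
 [-16.1  19.9 -30.3]] 32.35608819169512
cam in tool [   0.27512641  -74.73093141 -142.34288024]
ledge end z9 [[ -6.5 -76.9  -9. ]
 [  7.6 -76.9  -9.2]]
```

View pics/w5c.png

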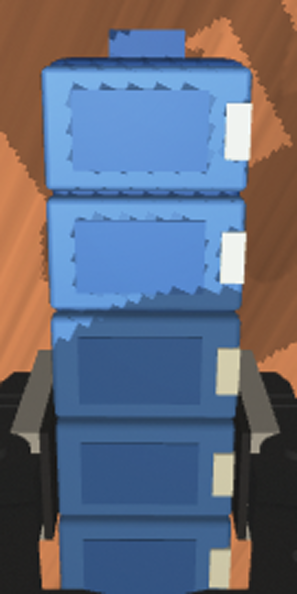

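```bash
python3 - <<'E'
from h import *
c=load('w4');Rt=R.from_quat(c['q']).as_matrix()
t=(onz(c,[(282,181.6),(282,237),(282,285.5),(282,330)],30.)-c['pos'])@Rt
print(t[:,1].round(1), (t[:,1]+150/7*np.array([2.5,1.5,.5,-.5])).round(1), np.diff(t[:,1]).round(1))
E
```

```text
[-51.3 -29.8  -8.9  12.2] [2.2 2.4 1.8 1.5] [21.5 20.9 21.1]
```

```bash
python3 -m pendant '[[[0.3,2,0],[0,-0.5,0]],[[0.5,4,0],[0,-0.5,0]],[[0.6,4.5,0],[0,0,-3]],[[0.6,4.5,0],[0,0,-3]],[[0.6,4.5,0],[0,0,-3]],[[0.6,4.5,0],[0,0,-3]],[[0.6,4.5,0],[0,0,-3]],[[0.6,4.5,0],[0,0,-3]],[[0.6,4.5,0],[0,0,0]],[[0.5,3,0],[0,0,0]]]'
python3 -m pendant '[[[0,1,0],[0,0,0]],[[0,0,0],[0,0,0]],[[0,0,0],[0,0,0]]]'
python3 -c "
from h import *
s=status.sense();M=R.from_quat(s['tcp_rot']).as_matrix();print(s['position'],M.round(4),np.degrees(np.arctan2(M[1,0],M[0,0])),s['joint_vel'].round(3),s['wrist_torque'])
shot('wrist','w6');shot('scene','c6')"
```

```text
clock: 6.55
position: [498.1, 210.8, 97.9]
tcp_rot: [0.998, 0.058, -0.023, -0.01]
wrist_force: [0.1, -1.1, -0.6]
gripper_width: 0.391
clock: 6.85
position: [492.5, 222.7, 90.5]
tcp_rot: [0.998, 0.061, -0.029, -0.008]
wrist_force: [-0.4, -0.4, -2.1]
gripper_width: 0.391
[492.50818632 222.74024552  90.53150562] [[ 0.9907  0.1219 -0.0597]
 [ 0.1228 -0.9924  0.0121]
 [-0.0578 -0.0193 -0.9981]] 7.066874394251803 [ 0.001  0.019  0.018 -0.005 -0.001 -0.003] [-0.01897006 -0.0183271  -0.04874649]
```

View pics/w6.png

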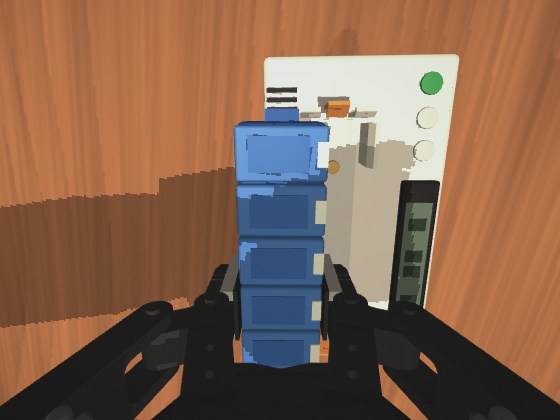

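View pics/c6.png

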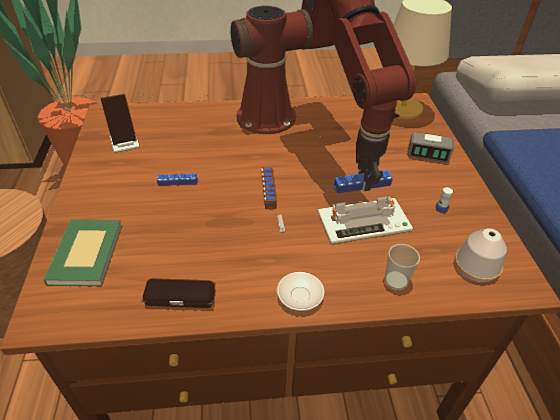

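```bash
python3 -m pendant '[[[1.5,0.2,0.5],[-0.35,-1.7,0.15]],[[1.5,0.2,0.5],[-0.35,-1.7,0.15]],[[0.1,0,0.1],[0,-0.1,0]]]'
cat > st.py <<'E'
from h import *
s=status.sense();M=R.from_quat(s['tcp_rot']).as_matrix()
print('t',round(s['clock'],2),'pos',s['position'].round(2),'F',s['wrist_force'].round(2),'T',s['wrist_torque'].round(3),'w',round(s['gripper_width'],3))
print('yaw',np.degrees(np.arctan2(M[1,0],M[0,0])).round(2),'turn to level deg wx,wy',np.degrees([-M[1,2],-M[0,2]])*[1,-1]*[1,-1]*[1,1] if 0 else np.degrees([-M[1,2],M[0,2]]).round(2))
E
python3 st.py
python3 -m pendant '[[[0.1,0,0.1],[0,-0.1,0]],[[0.1,0,0.1],[0,-0.1,0]]]'
python3 st.py
```

```text
clock: 7.25
position: [527.0, 223.2, 103.1]
tcp_rot: [0.998, 0.061, 0.004, 0.001]
wrist_force: [0.1, 0.5, -1.1]
gripper_width: 0.392
t 7.25 pos [527.02 223.19 103.07] F [ 0.13  0.53 -1.15] T [0.021 0.048 0.021] w 0.392
yaw 7.0 turn to level deg wx,wy [0.08 0.45]
clock: 7.45
position: [530.5, 222.8, 106.4]
tcp_rot: [0.998, 0.06, 0.007, 0.001]
wrist_force: [0.3, -0.3, -1.0]
gripper_width: 0.386
t 7.45 pos [530.52 222.77 106.45] F [ 0.31 -0.3  -1.04] T [-0.009  0.008  0.023] w 0.386
yaw 6.94 turn to level deg wx,wy [0.05 0.79]
```

```bash
python3 -m pendant '[[[-0.4,0.15,-1.5],[0,0.5,0.2]],[[-0.4,0.15,-1.5],[0,0.3,0.2]],[[0,0,0],[0,0,0]]]'
python3 st.py
python3 -m pendant '[[[0,0,0],[0,0,0]],[[0,0,0],[0,0,0]]]'
python3 st.py
```

```text
clock: 7.75
position: [521.5, 225.8, 74.3]
tcp_rot: [0.998, 0.064, -0.001, 0.0]
wrist_force: [-0.6, 1.3, -1.6]
gripper_width: 0.388
t 7.75 pos [521.52 225.78  74.3 ] F [-0.56  1.33 -1.57] T [0.004 0.024 0.021] w 0.388
yaw 7.35 turn to level deg wx,wy [ 0.04 -0.08]
clock: 7.95
position: [519.7, 225.6, 72.1]
tcp_rot: [0.998, 0.064, -0.003, 0.001]
wrist_force: [0.4, -1.2, -1.6]
gripper_width: 0.39
t 7.95 pos [519.68 225.56  72.13] F [ 0.4  -1.17 -1.57] T [-0.02   0.012 -0.016] w 0.39
yaw 7.38 turn to level deg wx,wy [ 0.11 -0.31]
```

```bash
python3 -m pendant '[[[0.4,0.07,0.1],[0.1,-0.35,0]],[[0,0,0],[0,0,0]]]'
python3 st.py; python3 -c "
from h import *
a=shot('wrist','w7')['frame'];b=shot('scene','c7')['frame'];c=shot('side','s7')['frame']
cv2.imwrite('pics/w7c.png',cv2.resize(a[20:320,200:500],(600,600),interpolation=2))
cv2.imwrite('pics/cs7.png',np.hstack([cv2.resize(b[160:250,310:420],(440,360),interpolation=2),cv2.resize(c[130:220,200:290],(360,360),interpolation=2)]))
"; python3 st.py
```

```text
clock: 8.15
position: [524.1, 226.5, 73.3]
tcp_rot: [0.998, 0.065, 0.001, 0.0]
wrist_force: [-0.6, 0.5, -1.3]
gripper_width: 0.384
t 8.15 pos [524.1  226.45  73.31] F [-0.64  0.55 -1.26] T [ 0.024 -0.015 -0.   ] w 0.384
yaw 7.4 turn to level deg wx,wy [-0.    0.09]
t 8.3 pos [523.57 226.34  73.15] F [-0.02  0.34 -0.98] T [-0.012  0.04  -0.021] w 0.39
yaw 7.4 turn to level deg wx,wy [0.01 0.03]
```

View pics/w7c.png

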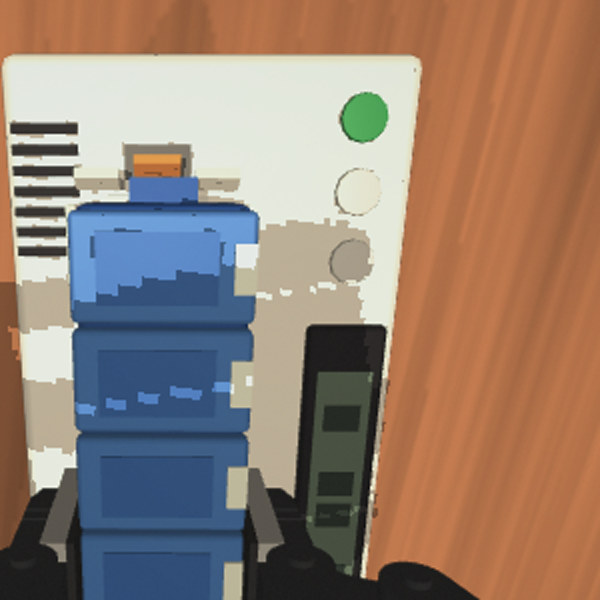

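View pics/cs7.png

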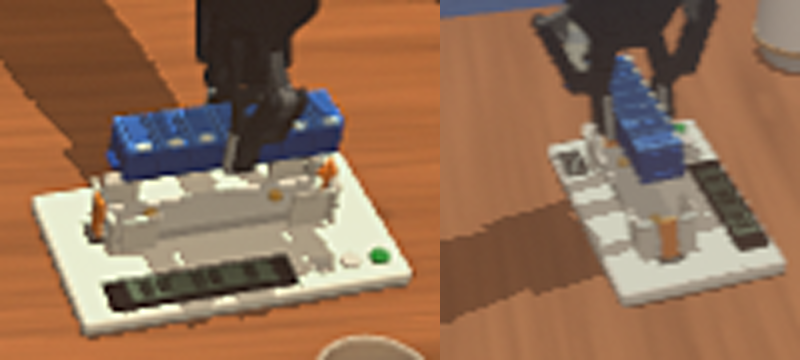

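```bash
python3 - <<'E'
from h import *
c=load('w7');im=c['frame'];Rt=R.from_quat(c['q']).as_matrix();print(c['pos'])
h=cv2.cvtColor(im,cv2.COLOR_BGR2HSV)
m=cv2.inRange(h,(5,170,120),(18,255,255));n,l,s,ce=cv2.connectedComponentsWithStats(m[60:140,240:320].copy())
for i in range(1,n):
    if s[i,4]>10: print(s[i],ce[i]+[240,60])
row=110
for row in (110,112,114): 
    g=im[row,250:310].astype(int); b=np.where(g[:,0]>1.4*g[:,2])[0]+250; print(row,b.min(),b.max())
bz=float(c['pos'][2])+.4
def T(uv,z): return ((onz(c,uv,z)-c['pos'])@Rt).round(1)
print('ledge',T([(264,113),(299,113)],bz+9))
print('box top far corners',T([(235.,124.5),(329.,124.)],bz+30))
# hook top edges, guide end edges
for z in(38.,42.,46.): print(z,T([(266.5,103),(291.5,103),(266.5,97),(291.5,97)],z))
# base corners deck
p=T([(202,48),(410,48)],14.);print('deck far corners',p, onz(c,[(202,48),(410,48)],14.).round(1))
E
```

```text
[524.09857989 226.45127809  73.30687866]
[ 27  41  23   7 159] [278.13836478 104.        ]
110 265 298
112 265 298
114 265 298
ledge [[ -6.5 -75.2  -9.4]
 [  7.7 -75.2  -9.4]]
box top far corners [[-15.4 -71.4 -30.4]
 [ 16.9 -71.6 -30.4]]
38.0 [[ -7.3 -80.5  35.3]
 [  6.  -80.5  35.3]
 [ -7.3 -83.5  35.3]
 [  6.  -83.5  35.3]]
42.0 [[ -7.2 -80.3  31.3]
 [  5.9 -80.3  31.3]
 [ -7.1 -83.3  31.3]
 [  5.9 -83.3  31.3]]
46.0 [[ -7.  -80.2  27.3]
 [  5.8 -80.2  27.3]
 [ -6.9 -83.1  27.3]
 [  5.7 -83.1  27.3]]
deck far corners [[ -45.3 -111.3   59.2]
 [  75.1 -111.4   59.4]] [[465.  331.   14. ]
 [584.3 346.6  14. ]]
```

```bash
python3 -m pendant '[[[-0.05,0,-1],[0,0,0]],[[-0.02,0,-0.9],[0,0,0]],[[0,0,0],[0,0,0]]]'
python3 -c "
from h import *
shot('side','s8')" ;python3 st.py
```

```text
clock: 8.6
position: [523.1, 226.4, 53.2]
tcp_rot: [0.998, 0.064, 0.001, -0.0]
wrist_force: [0.2, 0.1, -1.5]
gripper_width: 0.387
t 8.65 pos [523.4  226.45  53.6 ] F [-0.8  -0.37 -1.47] T [ 0.018 -0.028 -0.001] w 0.394
yaw 7.39 turn to level deg wx,wy [-0.02  0.13]
```

```bash
python3 -m pendant '[[[-0.07,0,-0.4],[0,0.1,0]],[[0,0,-0.4],[0,0,0]]]'; python3 st.py
python3 -m pendant '[[[0,0,-0.3],[0,0,0]],[[0,0,0],[0,0,0]]]'; python3 st.py; python3 -c "
from h import *
a=shot('wrist','w9')['frame'];b=shot('scene','c9')['frame'];c=shot('side','s9')['frame']
cv2.imwrite('pics/w9c.png',cv2.resize(a[60:260,200:400],(600,600),interpolation=2))
cv2.imwrite('pics/cs9.png',np.hstack([cv2.resize(b[170:250,315:415],(440,352),interpolation=2),cv2.resize(c[140:210,220:290],(352,352),interpolation=2)]))
"; python3 st.py
```

```text
clock: 8.85
position: [523.1, 226.6, 45.5]
tcp_rot: [0.998, 0.064, 0.001, -0.0]
wrist_force: [0.6, 0.1, -1.0]
gripper_width: 0.389
t 8.85 pos [523.15 226.56  45.49] F [ 0.65  0.15 -1.03] T [0.01  0.023 0.014] w 0.389
yaw 7.39 turn to level deg wx,wy [-0.03  0.07]
clock: 9.05
position: [522.7, 226.4, 41.4]
tcp_rot: [0.998, 0.064, 0.0, -0.0]
wrist_force: [-0.4, 1.0, -2.0]
gripper_width: 0.386
t 9.05 pos [522.66 226.43  41.45] F [-0.39  1.03 -1.97] T [ 0.057  0.046 -0.012] w 0.386
yaw 7.38 turn to level deg wx,wy [-0.01  0.01]
t 9.2 pos [523.2  226.63  42.17] F [-0.06  0.49 -0.69] T [ 0.038 -0.003 -0.04 ] w 0.394
yaw 7.39 turn to level deg wx,wy [-0.03  0.08]
```

View pics/w9c.png

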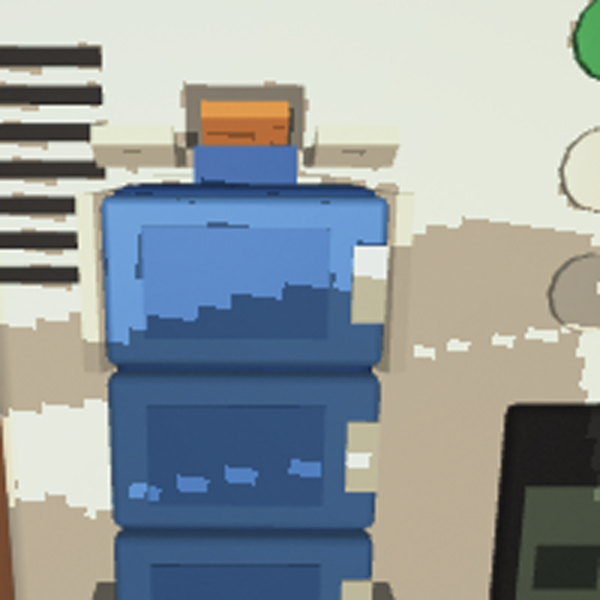

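View pics/cs9.png

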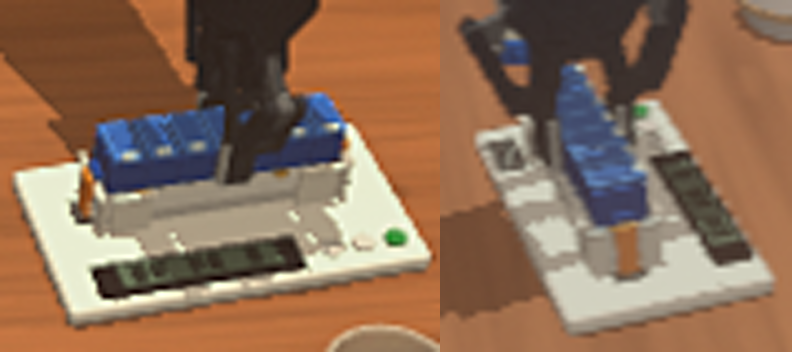

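In this view the box end sits between the guides. The ledge is centred at crop x=246 against hook x=245, and both other views agree. I'll go on down in small steps, watching force.

```bash
python3 -m pendant '[[[0,0,-0.3],[0,0,0]]]'; python3 -m pendant '[[[0,0,-0.15],[0,0,0]]]';python3 -m pendant '[[[0,0,-0.15],[0,0,0]]]';python3 -m pendant '[[[0,0,-0.15],[0,0,0]]]'; python3 st.py
```

```text
clock: 9.3
position: [524.0, 226.9, 39.8]
tcp_rot: [0.998, 0.064, 0.002, -0.0]
wrist_force: [0.3, 0.5, -1.0]
gripper_width: 0.392
clock: 9.4
position: [523.9, 226.8, 38.1]
tcp_rot: [0.998, 0.064, 0.001, -0.0]
wrist_force: [0.2, 0.0, -1.4]
gripper_width: 0.389
clock: 9.5
position: [524.1, 226.9, 36.7]
tcp_rot: [0.998, 0.064, 0.002, -0.001]
wrist_force: [0.5, 1.1, -0.6]
gripper_width: 0.389
clock: 9.6
position: [524.1, 227.0, 35.6]
tcp_rot: [0.998, 0.065, 0.002, -0.001]
wrist_force: [-2.5, -0.2, 5.1]
gripper_width: 0.389
t 9.6 pos [524.11 227.05  35.62] F [-2.54 -0.24  5.09] T [-0.014  0.41   0.139] w 0.389
yaw 7.4 turn to level deg wx,wy [-0.07  0.17]
```

```bash
python3 -m pendant '[[[-0.13,-0.04,0.03],[0.05,0.15,0]]]'; python3 st.py; python3 -c "
from h import *
a=shot('wrist','w10')['frame']
cv2.imwrite('pics/w10c.png',cv2.resize(a[60:260,200:400],(600,600),interpolation=2))"; python3 st.py
```

```text
clock: 9.7
position: [523.4, 226.9, 36.1]
tcp_rot: [0.998, 0.065, 0.001, -0.001]
wrist_force: [0.1, 0.9, -0.7]
gripper_width: 0.386
t 9.7 pos [523.39 226.9   36.15] F [ 0.1   0.94 -0.73] T [ 0.207 -0.118  0.009] w 0.386
yaw 7.41 turn to level deg wx,wy [-0.15  0.1 ]
t 9.75 pos [523.19 226.91  36.2 ] F [ 1.35  1.7  -0.42] T [ 0.08  -0.078  0.012] w 0.388
yaw 7.4 turn to level deg wx,wy [-0.16  0.08]
```

View pics/w10c.png

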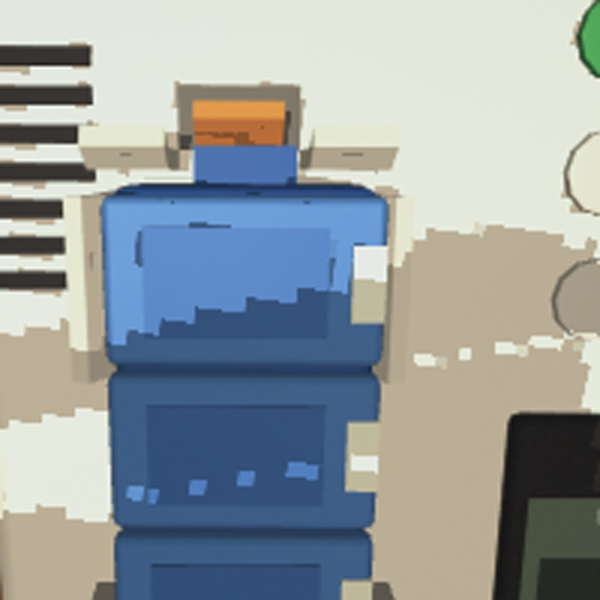

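```bash
python3 -m pendant '[[[-0.1,0,-0.1],[-0.1,0,0]]]'; python3 st.py;python3 -m pendant '[[[-0.03,0,-0.15],[0,0,0]]]'; python3 st.py;  python3 -m pendant '[[[0,0,-0.15],[0,0,0]]]'; python3 st.py
```

```text
clock: 9.85
position: [523.2, 227.1, 35.9]
tcp_rot: [0.998, 0.065, 0.002, -0.001]
wrist_force: [0.7, 0.1, 3.5]
gripper_width: 0.388
t 9.85 pos [523.2  227.11  35.93] F [0.72 0.09 3.5 ] T [-0.012 -0.078  0.02 ] w 0.388
yaw 7.4 turn to level deg wx,wy [-0.09  0.2 ]
clock: 9.95
position: [523.5, 227.2, 35.2]
tcp_rot: [0.998, 0.065, 0.002, -0.001]
wrist_force: [-1.0, 0.3, 4.4]
gripper_width: 0.39
t 9.95 pos [523.49 227.22  35.24] F [-1.02  0.31  4.44] T [-0.055  0.173  0.045] w 0.39
yaw 7.4 turn to level deg wx,wy [-0.09  0.26]
clock: 10.05
position: [523.9, 227.3, 34.5]
tcp_rot: [0.998, 0.065, 0.003, -0.001]
wrist_force: [-1.7, -1.0, 5.7]
gripper_width: 0.388
t 10.05 pos [523.86 227.29  34.45] F [-1.69 -1.    5.68] T [-0.02   0.277 -0.037] w 0.388
yaw 7.4 turn to level deg wx,wy [-0.1   0.29]
```

```bash
python3 -m pendant '[[[-0.2,-0.05,-0.2],[-0.1,0.35,0]]]'; python3 st.py;python3 -m pendant '[[[-0.07,-0.02,-0.2],[0,0.15,0]]]'; python3 st.py;  python3 -m pendant '[[[-0.07,-0.02,-0.2],[0,0.15,0]]]'; python3 st.py
```

```text
clock: 10.15
position: [523.7, 227.2, 33.9]
tcp_rot: [0.998, 0.065, 0.001, -0.0]
wrist_force: [1.0, 0.2, 7.9]
gripper_width: 0.386
t 10.15 pos [523.75 227.16  33.91] F [1.04 0.16 7.9 ] T [-0.035 -0.252 -0.003] w 0.386
yaw 7.4 turn to level deg wx,wy [-0.04  0.17]
clock: 10.25
position: [524.1, 227.2, 33.3]
tcp_rot: [0.998, 0.065, 0.001, -0.001]
wrist_force: [-2.5, -0.9, 8.2]
gripper_width: 0.387
t 10.25 pos [524.06 227.22  33.3 ] F [-2.48 -0.89  8.22] T [-0.091  0.429  0.073] w 0.387
yaw 7.4 turn to level deg wx,wy [-0.07  0.11]
clock: 10.35
position: [524.1, 227.2, 33.0]
tcp_rot: [0.998, 0.065, 0.0, -0.001]
wrist_force: [-2.6, -1.3, 11.7]
gripper_width: 0.39
t 10.35 pos [524.12 227.24  32.95] F [-2.63 -1.3  11.66] T [-0.091  0.573  0.175] w 0.39
yaw 7.43 turn to level deg wx,wy [-0.07 -0.  ]
```

```bash
python3 -m pendant '[[[-0.2,-0.05,-0.2],[0,0.1,0]]]'; python3 st.py;python3 -m pendant '[[[-0.15,-0.04,-0.2],[0,0.1,0]]]'; python3 st.py; python3 -c "
from h import *
a=shot('wrist','w11')['frame'];b=shot('scene','c11')['frame'];c=shot('side','s11')['frame']
cv2.imwrite('pics/w11c.png',np.hstack([cv2.resize(a[60:200,210:350],(420,420),interpolation=2),cv2.resize(c[150:220,220:290],(380,420),interpolation=2)]))"; python3 st.py
```

```text
clock: 10.45
position: [524.1, 227.2, 32.9]
tcp_rot: [0.998, 0.065, 0.001, -0.001]
wrist_force: [1.3, -0.3, 8.4]
gripper_width: 0.39
t 10.45 pos [524.09 227.24  32.89] F [ 1.27 -0.28  8.35] T [ 0.016 -0.137 -0.022] w 0.39
yaw 7.45 turn to level deg wx,wy [-0.13  0.11]
clock: 10.55
position: [524.1, 227.3, 32.9]
tcp_rot: [0.998, 0.065, 0.002, -0.001]
wrist_force: [-1.8, -0.0, 10.9]
gripper_width: 0.388
t 10.55 pos [524.15 227.28  32.86] F [-1.79 -0.04 10.9 ] T [-0.11   0.398  0.06 ] w 0.388
yaw 7.47 turn to level deg wx,wy [-0.17  0.17]
t 10.7 pos [524.14 227.23  32.85] F [-2.01 -0.63  9.93] T [-0.07   0.282  0.037] w 0.387
yaw 7.46 turn to level deg wx,wy [-0.16  0.17]
```

View pics/w11c.png

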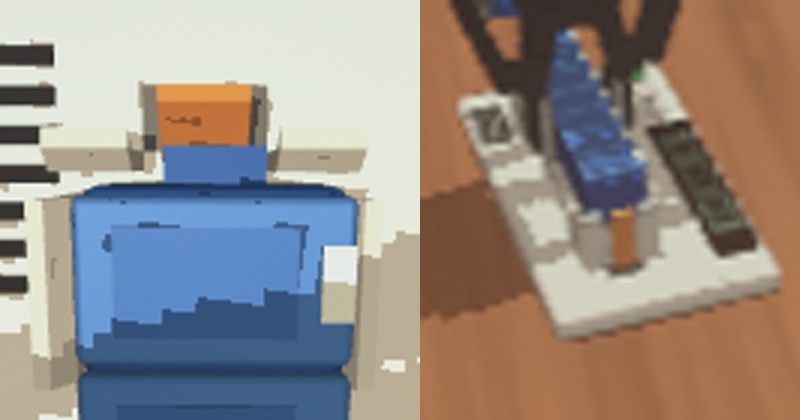

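```bash
python3 -m pendant '[[[-0.25,-0.05,0.15],[-0.1,0.2,0]]]'; python3 st.py;python3 -m pendant '[[[-0.15,-0.05,0],[0,0.1,0]]]'; python3 st.py
```

```text
clock: 10.8
position: [522.4, 226.8, 34.7]
tcp_rot: [0.998, 0.065, 0.001, -0.001]
wrist_force: [1.3, 0.9, -1.3]
gripper_width: 0.387
t 10.8 pos [522.4  226.84  34.75] F [ 1.28  0.89 -1.26] T [ 0.058 -0.179  0.059] w 0.387
yaw 7.46 turn to level deg wx,wy [-0.09  0.07]
clock: 10.9
position: [521.8, 226.6, 35.1]
tcp_rot: [0.998, 0.065, 0.001, -0.001]
wrist_force: [2.1, -0.1, -1.3]
gripper_width: 0.384
t 10.9 pos [521.75 226.59  35.13] F [ 2.12 -0.08 -1.26] T [ 0.055 -0.405  0.028] w 0.384
yaw 7.47 turn to level deg wx,wy [-0.12  0.1 ]
```

```bash
python3 -m pendant '[[[0,0,-0.3],[-0.05,0.1,0]]]'; python3 st.py;python3 -m pendant '[[[-0.08,-0.02,-0.3],[-0.05,0.15,0]]]'; python3 st.py;python3 -m pendant '[[[-0.08,-0.02,-0.3],[-0.05,0.15,0]]]'; python3 st.py
```

```text
clock: 11.0
position: [522.3, 226.8, 33.0]
tcp_rot: [0.998, 0.065, 0.001, -0.001]
wrist_force: [-2.0, -0.9, 9.4]
gripper_width: 0.393
t 11.0 pos [522.28 226.76  33.04] F [-1.96 -0.87  9.39] T [-0.07   0.228 -0.061] w 0.393
yaw 7.46 turn to level deg wx,wy [-0.09  0.06]
clock: 11.1
position: [522.7, 227.0, 31.7]
tcp_rot: [0.998, 0.065, 0.0, -0.001]
wrist_force: [-1.4, -0.6, 14.5]
gripper_width: 0.39
t 11.1 pos [522.72 226.97  31.73] F [-1.42 -0.62 14.49] T [-0.103  0.349  0.017] w 0.39
yaw 7.46 turn to level deg wx,wy [-0.07  0.01]
clock: 11.2
position: [523.1, 227.2, 30.9]
tcp_rot: [0.998, 0.065, -0.0, -0.0]
wrist_force: [-2.5, -1.1, 15.2]
gripper_width: 0.388
t 11.2 pos [523.14 227.18  30.93] F [-2.45 -1.09 15.22] T [-0.12   0.505 -0.002] w 0.388
yaw 7.46 turn to level deg wx,wy [-0.05 -0.06]
```

```bash
python3 -m pendant '[[[-0.1,-0.04,-0.3],[-0.05,0.1,0]]]'; python3 st.py;python3 -m pendant '[[[-0.1,-0.04,-0.3],[-0.05,0.1,0]]]'; python3 st.py;python3 -m pendant '[[[-0.1,-0.04,-0.3],[-0.05,0.1,0]]]'; python3 st.py
```

```text
clock: 11.3
position: [523.4, 227.2, 30.5]
tcp_rot: [0.998, 0.065, -0.001, -0.0]
wrist_force: [-4.4, -0.9, 17.9]
gripper_width: 0.388
t 11.3 pos [523.43 227.23  30.48] F [-4.41 -0.86 17.94] T [-0.207  0.749  0.035] w 0.388
yaw 7.47 turn to level deg wx,wy [-0.02 -0.08]
clock: 11.4
position: [524.0, 227.0, 29.2]
tcp_rot: [0.998, 0.065, -0.0, 0.0]
wrist_force: [-0.6, -0.1, 10.6]
gripper_width: 0.389
t 11.4 pos [523.99 227.    29.22] F [-0.61 -0.13 10.59] T [-0.598 -0.014 -0.048] w 0.389
yaw 7.49 turn to level deg wx,wy [ 0.04 -0.02]
clock: 11.5
position: [524.3, 226.9, 28.3]
tcp_rot: [0.998, 0.065, -0.0, 0.001]
wrist_force: [-3.2, -0.3, 14.5]
gripper_width: 0.389
t 11.5 pos [524.27 226.86  28.32] F [-3.24 -0.35 14.49] T [-0.648  0.504 -0.136] w 0.389
yaw 7.5 turn to level deg wx,wy [ 0.1  -0.02]
```

```bash
python3 -c "
from h import *
a=shot('wrist','w12')['frame'];b=shot('scene','c12')['frame'];c=shot('side','s12')['frame']
cv2.imwrite('pics/w12c.png',np.hstack([cv2.resize(a[60:200,210:350],(420,420),interpolation=2),cv2.resize(c[150:220,220:290],(380,420),interpolation=2)]))
cv2.imwrite('pics/c12c.png',cv2.resize(b[170:250,310:420],(770,560),interpolation=2))
"; python3 st.py
```

```text
t 11.65 pos [524.24 226.89  28.11] F [-2.05  0.64 10.67] T [-0.635  0.221 -0.139] w 0.39
yaw 7.51 turn to level deg wx,wy [ 0.1  -0.01]
```

View pics/w12c.png

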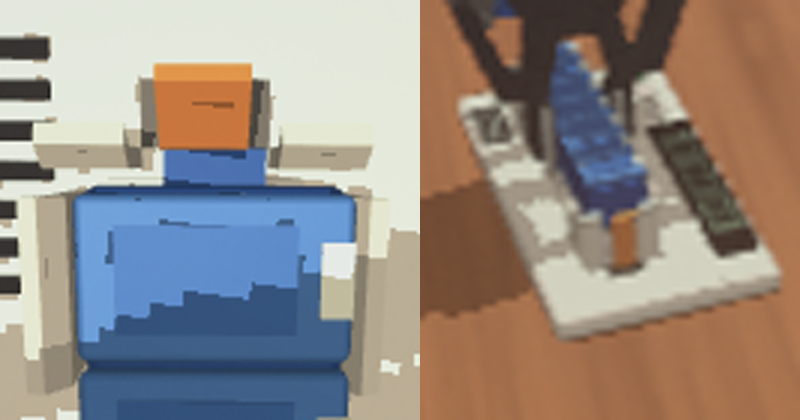

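View pics/c12c.png

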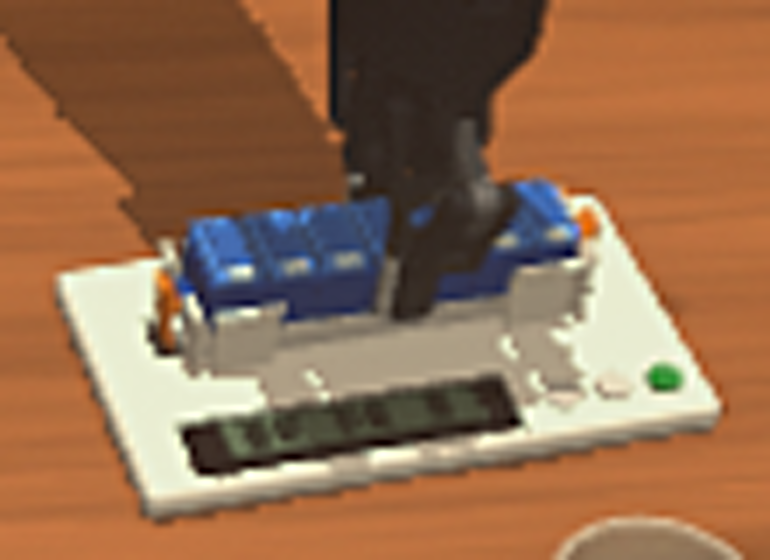

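```bash
python3 -m pendant '[[[-0.15,0,-0.25],[0.3,0.05,-0.1]]]'; python3 st.py;python3 -m pendant '[[[-0.15,0,-0.25],[0.3,0.05,0]]]'; python3 st.py
```

```text
clock: 11.75
position: [524.2, 227.2, 27.8]
tcp_rot: [0.998, 0.065, 0.001, -0.002]
wrist_force: [-1.6, -0.0, 10.8]
gripper_width: 0.39
t 11.75 pos [524.23 227.19  27.78] F [-1.6  -0.05 10.76] T [-0.447  0.217 -0.033] w 0.39
yaw 7.46 turn to level deg wx,wy [-0.19  0.07]
clock: 11.85
position: [524.2, 227.3, 27.7]
tcp_rot: [0.998, 0.065, 0.001, -0.004]
wrist_force: [-2.7, -1.4, 15.5]
gripper_width: 0.385
t 11.85 pos [524.23 227.27  27.69] F [-2.74 -1.37 15.53] T [-0.931  0.374 -0.177] w 0.385
yaw 7.49 turn to level deg wx,wy [-0.46  0.14]
```

```bash
python3 - <<'E'
from h import *
for t,x0,rows in (('w7',278,(97,101,107)),('w9',281,(93.5,)),('w11',278,(88.5,)),('w12',277,(81.7,))):
    c=load(t)
    for r in rows:
        for z in(42.,46.):
            p=onz(c,[(x0,r)],z)[0]; d=p[:2]-[523.0,224.3]; print(t,r,z,'along bay',(d@[-np.sin(np.radians(7.4)),np.cos(np.radians(7.4))]).round(1))
E
python3 -c "
import cv2,numpy as np
A=[cv2.resize(cv2.imread(f'pics/{t}.png')[70:130,240:320],None,fx=5,fy=5,interpolation=0) for t in('w9','w12')]
cv2.imwrite('pics/hk.png',np.hstack(A))"
```

```text
w7 97 42.0 along bay 85.3
w7 97 46.0 along bay 85.1
w7 101 42.0 along bay 83.3
w7 101 46.0 along bay 83.2
w7 107 42.0 along bay 80.3
w7 107 46.0 along bay 80.3
w9 93.5 42.0 along bay 85.3
w9 93.5 46.0 along bay 85.0
w11 88.5 42.0 along bay 87.3
w11 88.5 46.0 along bay 87.0
w12 81.7 42.0 along bay 88.9
w12 81.7 46.0 along bay 88.6
```

View pics/hk.png

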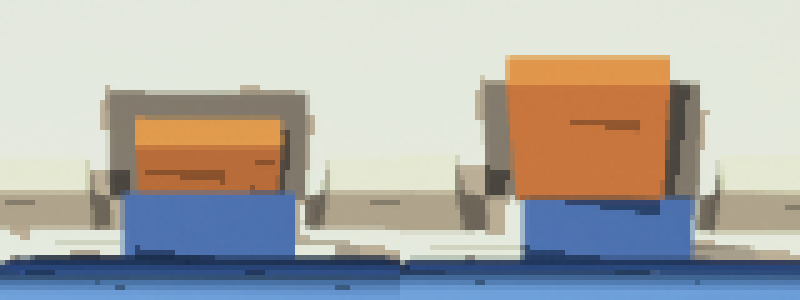

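```bash
python3 -m pendant '[[[-0.15,-0.05,-0.35],[0.1,0.1,0]]]'; python3 st.py;python3 -m pendant '[[[-0.15,-0.05,-0.35],[0.1,0.1,0]]]'; python3 st.py
```

```text
clock: 11.95
position: [524.2, 227.7, 26.7]
tcp_rot: [0.998, 0.065, 0.002, -0.006]
wrist_force: [-3.8, 1.9, 14.4]
gripper_width: 0.388
t 11.95 pos [524.21 227.74  26.67] F [-3.76  1.94 14.44] T [-0.074  0.451 -0.104] w 0.388
yaw 7.47 turn to level deg wx,wy [-0.65  0.17]
clock: 12.05
position: [524.2, 228.2, 26.1]
tcp_rot: [0.998, 0.065, 0.002, -0.007]
wrist_force: [-5.8, 0.9, 20.7]
gripper_width: 0.387
t 12.05 pos [524.21 228.25  26.11] F [-5.78  0.92 20.67] T [-0.696  0.816 -0.168] w 0.387
yaw 7.45 turn to level deg wx,wy [-0.82  0.19]
```

```bash
python3 -m pendant '[[[-0.3,-0.1,-0.15],[-0.4,0.1,0]]]'; python3 st.py;python3 -m pendant '[[[-0.25,-0.1,-0.25],[-0.3,0.1,0]]]'; python3 st.py
```

```text
clock: 12.15
position: [523.9, 228.5, 27.1]
tcp_rot: [0.998, 0.065, 0.004, -0.005]
wrist_force: [2.3, 3.2, 4.7]
gripper_width: 0.389
t 12.15 pos [523.87 228.53  27.09] F [2.27 3.15 4.68] T [ 0.603 -0.377 -0.036] w 0.389
yaw 7.41 turn to level deg wx,wy [-0.57  0.39]
clock: 12.25
position: [523.7, 228.8, 26.7]
tcp_rot: [0.998, 0.064, 0.005, -0.003]
wrist_force: [0.0, 2.7, 7.4]
gripper_width: 0.391
t 12.25 pos [523.74 228.75  26.73] F [0.04 2.72 7.41] T [ 0.13  -0.123 -0.027] w 0.391
yaw 7.38 turn to level deg wx,wy [-0.4   0.58]
```

```bash
python3 -m pendant '[[[-0.1,-0.2,-0.2],[-0.35,0.5,0]]]'; python3 st.py;python3 -m pendant '[[[-0.1,-0.15,-0.3],[-0.1,0.2,0]]]'; python3 st.py
```

```text
clock: 12.35
position: [523.8, 228.7, 26.6]
tcp_rot: [0.998, 0.064, 0.002, -0.002]
wrist_force: [-2.5, 5.3, 9.4]
gripper_width: 0.388
t 12.35 pos [523.75 228.68  26.59] F [-2.49  5.34  9.37] T [0.926 0.564 0.014] w 0.388
yaw 7.33 turn to level deg wx,wy [-0.25  0.19]
clock: 12.45
position: [523.8, 228.8, 26.1]
tcp_rot: [0.998, 0.064, 0.001, -0.002]
wrist_force: [-4.9, 0.8, 20.4]
gripper_width: 0.388
t 12.45 pos [523.77 228.78  26.1 ] F [-4.86  0.78 20.38] T [0.164 0.953 0.156] w 0.388
yaw 7.33 turn to level deg wx,wy [-0.28  0.04]
```

```bash
python3 -c "
from h import *
a=shot('wrist','w13')['frame'];b=shot('scene','c13')['frame'];c=shot('side','s13')['frame']
cv2.imwrite('pics/w13c.png',np.hstack([cv2.resize(a[60:200,210:350],(420,420),interpolation=2),cv2.resize(c[150:220,220:290],(380,420),interpolation=2)]))
cv2.imwrite('pics/c13c.png',cv2.resize(b[170:250,310:420],(770,560),interpolation=2))
"; python3 st.py
```

```text
t 12.6 pos [523.77 228.76  26.14] F [-3.1   2.08 13.7 ] T [0.337 0.692 0.135] w 0.388
yaw 7.33 turn to level deg wx,wy [-0.29  0.06]
```

View pics/w13c.png

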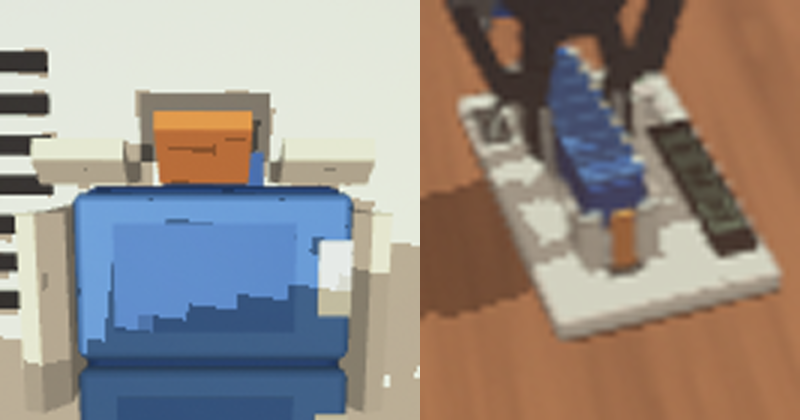

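View pics/c13c.png

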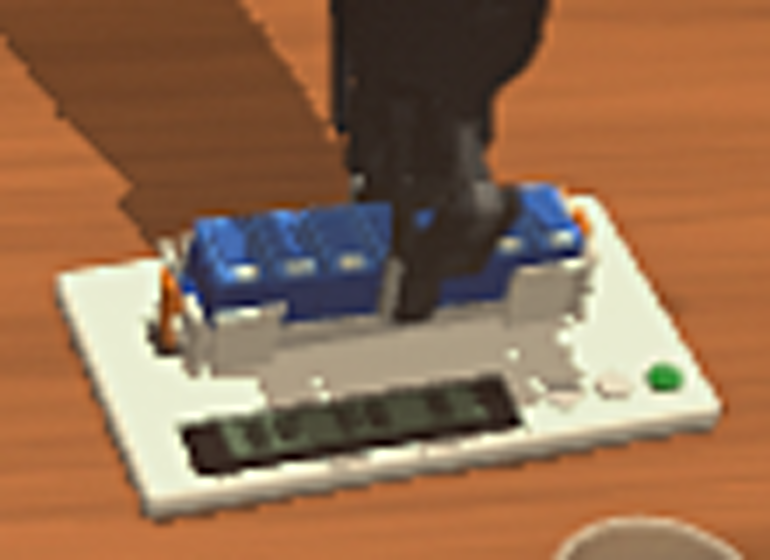

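```bash
python3 -c "
import cv2,numpy as np
T=lambda t,y,x,h=32,w=32:cv2.resize(cv2.imread(f'pics/{t}.png')[y:y+h,x:x+w],(196,196),interpolation=0)
A=np.hstack([T(t,194,322) for t in('scene0','c11','c12','c13')]);B=np.hstack([T(t,170,242) for t in('side0','s11','s12','s13')])
cv2.imwrite('pics/hb.png',np.vstack([A,B]))"
```

```text
(no output)
```

View pics/hb.png

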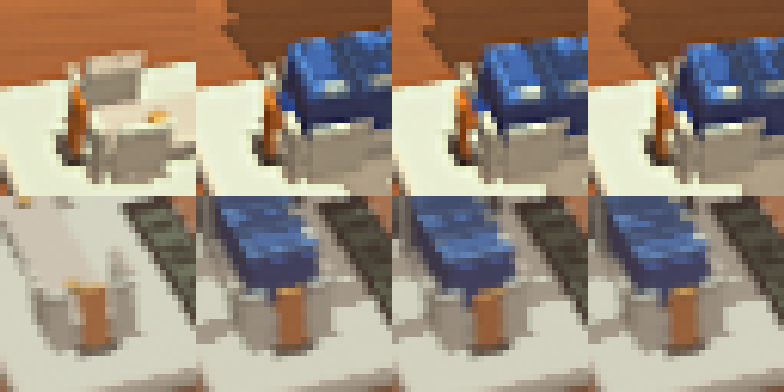

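```bash
python3 -m pendant '[[[0,0,0],[0,0,0]],[[0,0,0],[0,0,0]],[[0,0,0],[0,0,0]],[[0,0,0],[0,0,0]]]' 75; python3 st.py
python3 -m pendant '[[[0,0,1],[0,0,0]],[[0,0,4],[0,0,0]],[[0,0,4],[0,0,0]],[[0,0,4],[0,0,0]],[[0,0,0],[0,0,0]]]'
python3 st.py; python3 -c "
from h import *
a=shot('wrist','w14')['frame']"
```

```text
clock: 13.0
position: [521.2, 228.3, 24.2]
tcp_rot: [0.998, 0.064, -0.002, -0.002]
wrist_force: [0.4, -0.9, -0.1]
gripper_width: 0.705
t 13.0 pos [521.23 228.29  24.24] F [ 0.37 -0.9  -0.07] T [-0.001 -0.023  0.037] w 0.705
yaw 7.35 turn to level deg wx,wy [-0.21 -0.22]
clock: 13.5
position: [516.7, 226.3, 156.4]
tcp_rot: [0.998, 0.064, -0.007, -0.001]
wrist_force: [1.0, 0.6, 1.1]
gripper_width: 0.709
t 13.5 pos [516.73 226.3  156.38] F [0.98 0.64 1.13] T [ 0.014 -0.021 -0.017] w 0.709
yaw 7.29 turn to level deg wx,wy [-0.04 -0.75]
```

View pics/w14.png

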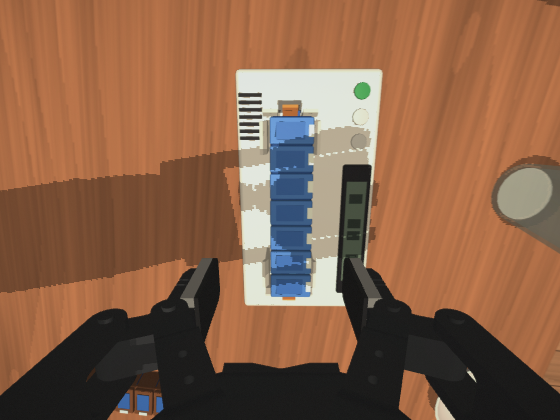

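```bash
python3 -m pendant '[[[0.2,-4,0],[0,0.3,0]],[[0.2,-4.5,-1],[0,0.3,0]],[[0.2,-4.5,-1],[0,0,0]],[[0.2,-4.5,-1],[0,0,0]],[[0,-1,0],[0,0,0]],[[0,0,0],[0,0,0]]]' 255
python3 st.py; python3 -c "
from h import *
a=shot('wrist','w15')['frame']; cv2.imwrite('pics/w15c.png',cv2.resize(a[0:220,200:400],(600,660)[:2],interpolation=2)[:600])"
```

```text
clock: 14.15
position: [517.3, 36.2, 117.6]
tcp_rot: [0.998, 0.065, -0.019, -0.002]
wrist_force: [0.6, 1.8, -0.0]
gripper_width: -0.001
t 14.15 pos [517.29  36.15 117.62] F [ 0.61  1.83 -0.02] T [ 0.004 -0.004 -0.025] w -0.001
yaw 7.5 turn to level deg wx,wy [-0.04 -2.13]
```

View pics/w15.png

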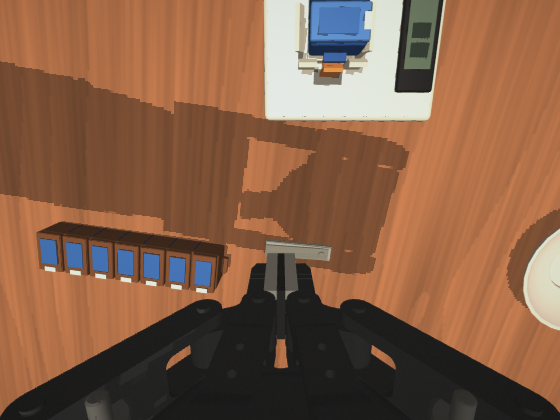

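```bash
python3 - <<'E'
from h import *
a=load('w15');cv2.imwrite('pics/w15c.png',cv2.resize(a['frame'][40:100,290:380],None,fx=8,fy=8,interpolation=0))
u=np.array([-np.sin(np.radians(7.4)),np.cos(np.radians(7.4))]);C=np.array([523.0,224.3])
for r in (52,55,61,63,66,70,76):
    print(r,[((onz(a,[(333,r)],z)[0,:2]-C)@u).round(1) for z in(34.,38.,42.,46.,54.6)])
b=load('w14');cv2.imwrite('pics/w14c.png',cv2.resize(b['frame'][90:140,255:330],None,fx=8,fy=8,interpolation=0))
E
```

```text
52 [np.float64(-72.0), np.float64(-72.7), np.float64(-73.4), np.float64(-74.1), np.float64(-75.6)]
55 [np.float64(-73.8), np.float64(-74.4), np.float64(-75.1), np.float64(-75.8), np.float64(-77.2)]
61 [np.float64(-77.3), np.float64(-78.0), np.float64(-78.6), np.float64(-79.2), np.float64(-80.5)]
63 [np.float64(-78.5), np.float64(-79.1), np.float64(-79.7), np.float64(-80.3), np.float64(-81.6)]
66 [np.float64(-80.3), np.float64(-80.9), np.float64(-81.5), np.float64(-82.0), np.float64(-83.2)]
70 [np.float64(-82.8), np.float64(-83.3), np.float64(-83.8), np.float64(-84.3), np.float64(-85.4)]
76 [np.float64(-86.4), np.float64(-86.9), np.float64(-87.3), np.float64(-87.8), np.float64(-88.7)]
```

View pics/w15c.png

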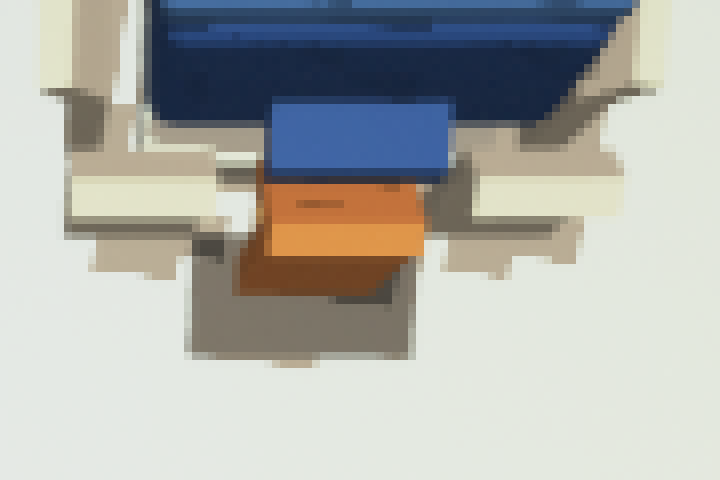

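View pics/w14c.png

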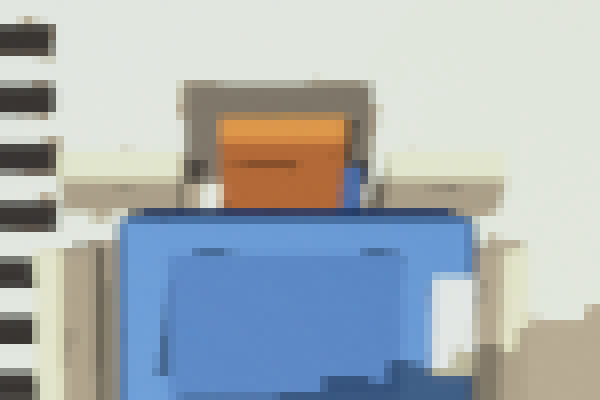

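Measured from the enlarged crops: hook a (+x end) is clicked, with its nose covering the ledge at w14 (290,110). At hook b the whole ledge is still visible at w15 (335,57), so that end hasn't clicked. I'll press at pillbox_b with shut fingers.

```bash
python3 -m pendant '[[[0.3,3,0],[0,-1,0]],[[0.4,4,0],[0,-1,0]],[[0.4,4,0],[0,0,0]],[[0.1,1.5,-1],[0,0,0]],[[0,0,0],[0,0,0]]]'
python3 st.py
```

```text
clock: 14.7
position: [527.1, 173.0, 106.9]
tcp_rot: [0.998, 0.068, -0.001, -0.002]
wrist_force: [-1.0, -0.6, 0.1]
gripper_width: -0.001
t 14.7 pos [527.14 173.03 106.87] F [-1.03 -0.56  0.13] T [-0.005  0.007  0.018] w -0.001
yaw 7.76 turn to level deg wx,wy [-0.24 -0.17]
```

```bash
python3 -m pendant '[[[0.2,-0.5,-1.5],[-0.2,-0.1,-0.3]],[[0.1,-0.4,-1.0],[0,0,0]],[[0.05,0,-0.5],[0,0,0]],[[0,0,0],[0,0,0]]]'
python3 st.py; python3 -c "
from h import *
a=shot('wrist','w16')['frame'];b=shot('side','s16')['frame']; cv2.imwrite('pics/w16c.png',np.hstack([cv2.resize(a[:, 150:450],(420,588),interpolation=2),cv2.resize(b[120:220,200:265],(380,588),interpolation=2)]))";python3 st.py
```

```text
clock: 15.1
position: [529.6, 163.5, 74.1]
tcp_rot: [0.998, 0.066, -0.001, 0.0]
wrist_force: [0.0, -0.2, -0.3]
gripper_width: -0.002
t 15.1 pos [529.59 163.51  74.12] F [ 0.05 -0.23 -0.26] T [-0.06   0.053 -0.026] w -0.002
yaw 7.57 turn to level deg wx,wy [ 0.03 -0.15]
t 15.2 pos [530.32 163.72  75.1 ] F [-0.61  0.66  0.28] T [-0.004  0.024 -0.021] w -0.003
yaw 7.58 turn to level deg wx,wy [ 0.01 -0.05]
```

View pics/w16c.png

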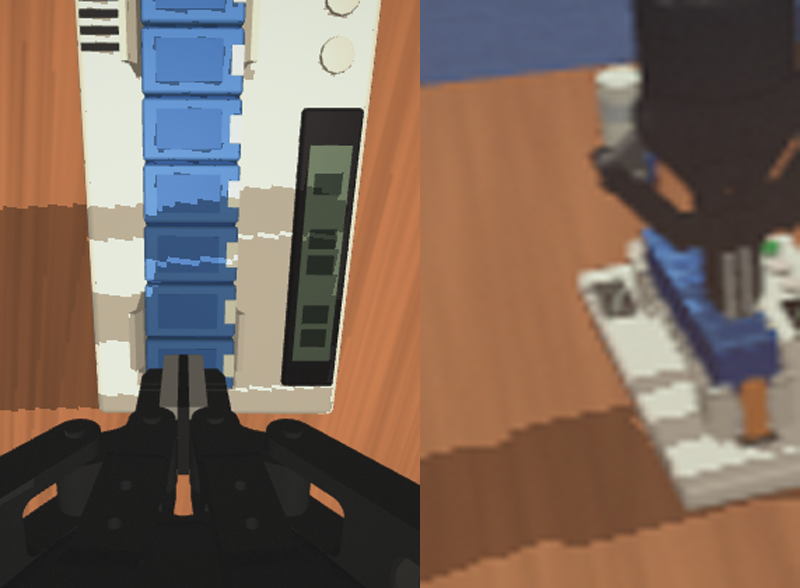

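```bash
python3 -m pendant '[[[0.05,0,-0.7],[0,0,0]],[[0,0,-0.2],[0,0,0]]]'; python3 -m pendant '[[[0,0,-0.2],[0,0,0]]]';python3 -m pendant '[[[0,0,-0.2],[0,0,0]]]';python3 -m pendant '[[[0,0,-0.2],[0,0,0]]]'; python3 st.py
```

```text
clock: 15.4
position: [532.0, 163.0, 66.7]
tcp_rot: [0.998, 0.065, 0.001, -0.0]
wrist_force: [0.2, -0.3, -0.6]
gripper_width: 0.002
clock: 15.5
position: [532.4, 162.9, 64.8]
tcp_rot: [0.998, 0.065, 0.001, -0.0]
wrist_force: [-0.3, -1.2, 1.0]
gripper_width: 0.002
clock: 15.6
position: [533.0, 162.8, 63.2]
tcp_rot: [0.998, 0.065, 0.002, -0.0]
wrist_force: [-0.5, 0.0, 3.6]
gripper_width: 0.002
clock: 15.7
position: [533.5, 162.8, 62.0]
tcp_rot: [0.998, 0.065, 0.002, 0.0]
wrist_force: [-2.0, 0.7, 7.4]
gripper_width: -0.002
t 15.7 pos [533.52 162.82  62.05] F [-2.02  0.73  7.37] T [-0.113  0.425 -0.046] w -0.002
yaw 7.47 turn to level deg wx,wy [-0.01  0.22]
```

```bash
for i in 1; do :; done; python3 -m pendant '[[[-0.15,0,-0.2],[0,0.2,0]]]';python3 -m pendant '[[[-0.12,0,-0.25],[0,0.1,0]]]';python3 -m pendant '[[[-0.1,0,-0.25],[0,0.1,0]]]'; python3 st.py
```

```text
clock: 15.8
position: [533.3, 162.8, 61.4]
tcp_rot: [0.998, 0.065, 0.001, 0.0]
wrist_force: [-0.5, -1.0, 7.7]
gripper_width: -0.002
clock: 15.9
position: [533.4, 162.7, 60.6]
tcp_rot: [0.998, 0.066, 0.002, 0.0]
wrist_force: [-2.8, -1.9, 10.1]
gripper_width: 0.004
clock: 16.0
position: [533.5, 162.7, 59.6]
tcp_rot: [0.998, 0.066, 0.002, 0.0]
wrist_force: [-0.2, -0.1, 0.1]
gripper_width: -0.004
t 16.0 pos [533.52 162.74  59.57] F [-0.24 -0.07  0.15] T [-0.04   0.022 -0.034] w -0.004
yaw 7.53 turn to level deg wx,wy [0.04 0.2 ]
```

```bash
python3 -m pendant '[[[-0.1,0,-0.15],[0,0.15,0]]]';python3 -m pendant '[[[-0.1,0,-0.15],[0,0.1,0]]]';python3 -m pendant '[[[-0.1,0,-0.15],[0,0.1,0]]]'; python3 st.py
```

```text
clock: 16.1
position: [532.7, 162.9, 58.2]
tcp_rot: [0.998, 0.066, 0.001, 0.0]
wrist_force: [0.1, -1.1, 0.4]
gripper_width: -0.003
clock: 16.2
position: [532.3, 163.0, 57.1]
tcp_rot: [0.998, 0.066, 0.0, 0.0]
wrist_force: [0.6, -0.4, 6.0]
gripper_width: 0.003
clock: 16.3
position: [532.5, 162.9, 56.6]
tcp_rot: [0.998, 0.066, 0.001, 0.0]
wrist_force: [-0.2, -2.3, 7.0]
gripper_width: -0.001
t 16.3 pos [532.46 162.9   56.6 ] F [-0.18 -2.26  6.99] T [-0.281  0.022 -0.014] w -0.001
yaw 7.57 turn to level deg wx,wy [0.04 0.08]
```

```bash
python3 -m pendant '[[[-0.08,0,-0.2],[0,0.1,0]]]';python3 -m pendant '[[[-0.08,0,-0.25],[0,0.1,0]]]';python3 -m pendant '[[[-0.08,0,-0.25],[0,0.1,0]]]'; python3 st.py
```

```text
clock: 16.4
position: [532.8, 162.8, 55.9]
tcp_rot: [0.998, 0.066, 0.001, 0.001]
wrist_force: [-0.9, -1.7, 8.5]
gripper_width: -0.007
clock: 16.5
position: [533.0, 162.7, 54.6]
tcp_rot: [0.998, 0.066, 0.001, 0.001]
wrist_force: [-1.2, -2.4, 7.6]
gripper_width: -0.001
clock: 16.6
position: [533.2, 162.5, 53.5]
tcp_rot: [0.998, 0.067, 0.001, 0.001]
wrist_force: [-1.6, -2.4, 11.2]
gripper_width: 0.0
t 16.6 pos [533.25 162.51  53.55] F [-1.57 -2.39 11.24] T [-0.332  0.47  -0.006] w 0.0
yaw 7.64 turn to level deg wx,wy [0.12 0.08]
```

```bash
python3 -m pendant '[[[-0.08,0,-0.2],[0,0.05,0]]]';python3 -m pendant '[[[-0.08,0,-0.3],[0,0.05,0]]]'; python3 st.py
```

```text
clock: 16.7
position: [533.2, 162.5, 53.4]
tcp_rot: [0.998, 0.067, 0.0, 0.001]
wrist_force: [-4.7, -1.4, 14.5]
gripper_width: 0.004
clock: 16.8
position: [533.3, 162.5, 53.3]
tcp_rot: [0.998, 0.067, -0.0, 0.001]
wrist_force: [-8.0, -2.7, 22.0]
gripper_width: -0.001
t 16.8 pos [533.3  162.49  53.33] F [-7.98 -2.66 21.99] T [-0.427  1.256  0.013] w -0.001
yaw 7.67 turn to level deg wx,wy [0.16 0.01]
```

That end has bottomed at z=53.3 (hard stop expected at 53.2). I'll lift and check both hooks.

```bash
python3 -m pendant '[[[0,0,1],[0,0,0]],[[-0.2,-2,3.5],[0,0,0]],[[-0.2,-4,3],[0,0,0]],[[0,-4,0],[0,0,0]],[[0,-1,0],[0,0,0]],[[0,0,0],[0,0,0]]]'
python3 st.py; python3 - <<'E'
from h import *
shot('wrist','w17');c=load('w17');print(proj(c,[[532.5,141,40]]))
cv2.imwrite('pics/side17.png',shot('side','s17')['frame'])
u,v=proj(c,[[532.5,141,40]])[0].astype(int)
y0=max(v-40,0);cv2.imwrite('pics/w17c.png',cv2.resize(c['frame'][y0:y0+75,max(u-50,0):u+50],None,fx=7,fy=7,interpolation=0))
E
```

```text
clock: 17.4
position: [528.2, 50.6, 130.9]
tcp_rot: [0.998, 0.068, 0.0, 0.001]
wrist_force: [-0.3, 0.4, -0.2]
gripper_width: 0.003
t 17.4 pos [528.24  50.55 130.91] F [-0.31  0.44 -0.15] T [ 0.028 -0.022  0.032] w 0.003
yaw 7.85 turn to level deg wx,wy [0.16 0.02]
[[304.18448838  92.27199408]]
```

View pics/w17c.png

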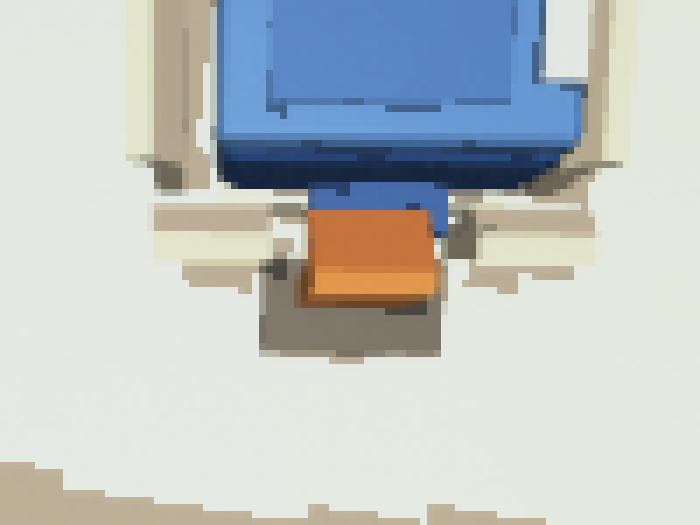

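Hook b's nose now covers its ledge at w17 (304,88), so it has clicked. Next I'll check end a again.

```bash
python3 -m pendant '[[[0,3,1],[0,0,0]],[[0,4.5,0],[0,0,0]],[[0,4.5,0],[0,0,0]],[[-0.2,4.5,0],[0,0,0]],[[0,1.5,0],[0,0,0]],[[0,0,0],[0,0,0]]]'
python3 st.py; python3 - <<'E'
from h import *
shot('wrist','w18');c=load('w18')
shot('scene','c18')
u,v=proj(c,[[512.5,306,40]])[0].astype(int);print(u,v)
y0=max(v-35,0);cv2.imwrite('pics/w18c.png',cv2.resize(c['frame'][y0:y0+75,max(u-50,0):u+50],None,fx=7,fy=7,interpolation=0))
E
```

```text
clock: 18.1
position: [519.7, 245.8, 134.8]
tcp_rot: [0.997, 0.072, -0.005, -0.0]
wrist_force: [-0.3, 0.4, 0.1]
gripper_width: 0.0
t 18.1 pos [519.68 245.84 134.84] F [-0.26  0.44  0.13] T [-0.017  0.005  0.018] w 0.0
yaw 8.24 turn to level deg wx,wy [ 0.02 -0.61]
283 134
```

View pics/w18c.png

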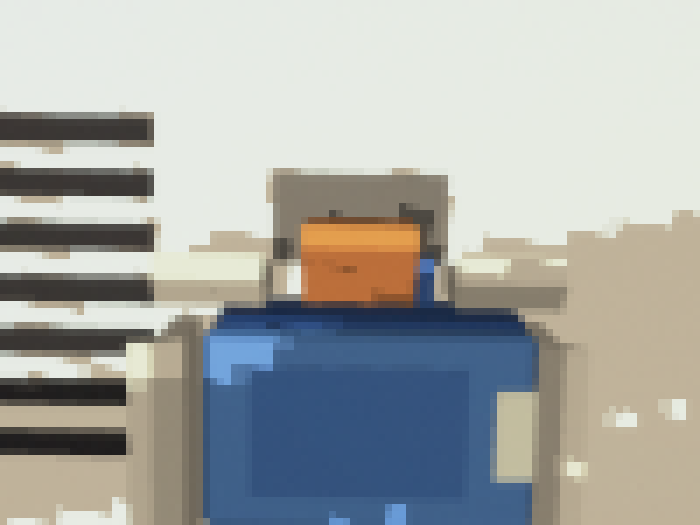

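View pics/w18.png

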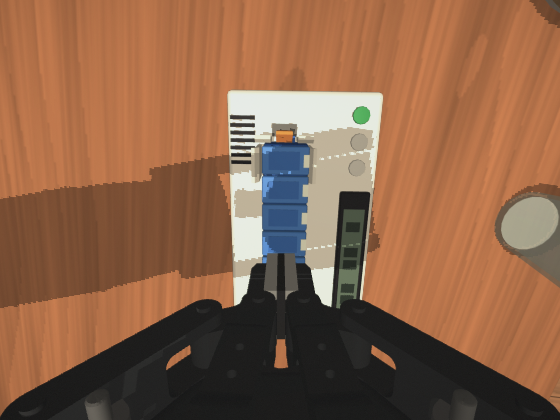

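a looks latched: the nose is over the ledge and upright. I'll probe that end gently to confirm its height.

```bash
python3 -m pendant '[[[0,2,-2],[0,-0.3,-0.3]],[[0,2,-2],[0,-0.3,-0.3]],[[0,0,-1.5],[0,0,0]],[[0,0,0],[0,0,0]]]'
python3 st.py
```

```text
clock: 18.6
position: [520.0, 280.0, 77.4]
tcp_rot: [0.998, 0.064, -0.001, 0.002]
wrist_force: [0.2, -0.8, 0.7]
gripper_width: -0.002
t 18.6 pos [520.04 280.03  77.43] F [ 0.17 -0.84  0.65] T [-0.016  0.013  0.038] w -0.002
yaw 7.29 turn to level deg wx,wy [ 0.25 -0.06]
```

```bash
python3 -m pendant '[[[-0.2,0.2,-0.8],[0.2,0,0]],[[-0.15,0.2,-0.4],[0,0,0]]]'; python3 -m pendant '[[[-0.1,0.1,-0.2],[0,0,0]]]'; python3 st.py
```

```text
clock: 18.8
position: [517.3, 281.9, 65.4]
tcp_rot: [0.998, 0.062, -0.0, 0.001]
wrist_force: [-0.1, 1.2, -0.7]
gripper_width: 0.002
clock: 18.9
position: [516.5, 282.4, 63.5]
tcp_rot: [0.998, 0.062, -0.0, 0.001]
wrist_force: [-0.4, -0.1, 0.2]
gripper_width: -0.0
t 18.9 pos [516.48 282.37  63.48] F [-0.42 -0.08  0.16] T [ 0.004 -0.005  0.043] w -0.0
yaw 7.08 turn to level deg wx,wy [ 0.07 -0.01]
```

```bash
python3 -m pendant '[[[-0.1,0.1,-0.4],[0,0,0]]]'; python3 -m pendant '[[[0,0.05,-0.2],[0,0,0]]]'; python3 -m pendant '[[[0,0,-0.15],[0,0,0]]]'; python3 -m pendant '[[[0,0,-0.1],[0,0,0]]]'; python3 st.py
```

```text
clock: 19.0
position: [516.0, 283.2, 60.0]
tcp_rot: [0.998, 0.061, 0.0, 0.0]
wrist_force: [-0.7, 0.3, 1.0]
gripper_width: 0.003
clock: 19.1
position: [516.0, 283.6, 58.0]
tcp_rot: [0.998, 0.061, 0.001, 0.0]
wrist_force: [-0.6, 0.3, 1.2]
gripper_width: 0.002
clock: 19.2
position: [516.3, 283.7, 56.7]
tcp_rot: [0.998, 0.061, 0.001, 0.0]
wrist_force: [-0.2, -0.6, -1.1]
gripper_width: 0.001
clock: 19.3
position: [516.5, 283.8, 55.8]
tcp_rot: [0.998, 0.061, 0.001, 0.0]
wrist_force: [-0.6, -0.2, 0.7]
gripper_width: -0.001
t 19.3 pos [516.47 283.76  55.78] F [-0.63 -0.18  0.71] T [ 0.009 -0.059  0.034] w -0.001
yaw 7.04 turn to level deg wx,wy [0.02 0.13]
```

```bash
python3 -m pendant '[[[-0.05,0,-0.1],[0,0.05,0]]]'; python3 -m pendant '[[[-0.05,0,-0.1],[0,0.05,0]]]'; python3 -m pendant '[[[-0.05,0,-0.15],[0,0,0]]]';  python3 -m pendant '[[[-0.05,0,-0.2],[0,0,0]]]'; python3 st.py
```

```text
clock: 19.4
position: [516.2, 283.9, 54.9]
tcp_rot: [0.998, 0.061, 0.001, 0.0]
wrist_force: [0.0, -0.2, -0.6]
gripper_width: 0.001
clock: 19.5
position: [516.2, 283.9, 54.7]
tcp_rot: [0.998, 0.062, 0.001, 0.0]
wrist_force: [-0.4, -2.3, 5.7]
gripper_width: -0.0
clock: 19.6
position: [516.5, 284.0, 54.6]
tcp_rot: [0.998, 0.062, 0.001, 0.0]
wrist_force: [-1.3, -0.8, 7.6]
gripper_width: 0.004
clock: 19.7
position: [516.8, 284.1, 54.2]
tcp_rot: [0.998, 0.062, 0.002, 0.0]
wrist_force: [-2.6, -1.8, 8.8]
gripper_width: 0.005
t 19.7 pos [516.78 284.1   54.24] F [-2.61 -1.85  8.83] T [-0.25   0.499 -0.048] w 0.005
yaw 7.09 turn to level deg wx,wy [0.03 0.23]
```

End a's top is at z≈54.7, against 54.6 when home. Its stiffness is the contact spring, so it's latched and home. Retreating clear, then a last look.

```bash
python3 -m pendant '[[[0,0,1],[0,0,0]],[[0,-1,4],[0,0,0]],[[0,-3,4],[0,0,0]],[[0,-4,4],[0,0,0]],[[0,-4,2],[0,0,0]],[[0,-4,0],[0,0,0]],[[0,-4,0],[0,0,0]],[[0,-3,0],[0,0,0]],[[0,0,0],[0,0,0]],[[0,0,0],[0,0,0]]]'
python3 st.py; python3 - <<'E'
from h import *
a=shot('wrist','w19')['frame'];b=shot('scene','c19')['frame'];shot('side','s19')
cv2.imwrite('pics/f19.png',cv2.resize(a[:200,200:400],(600,600),interpolation=2))
E
```

```text
clock: 20.7
position: [517.4, 51.0, 211.9]
tcp_rot: [0.998, 0.063, 0.009, 0.001]
wrist_force: [-0.4, -1.3, 0.4]
gripper_width: -0.001
t 20.7 pos [517.4   51.02 211.86] F [-0.44 -1.32  0.37] T [ 0.    -0.015  0.027] w -0.001
yaw 7.28 turn to level deg wx,wy [0.1  0.98]
```

View pics/f19.png

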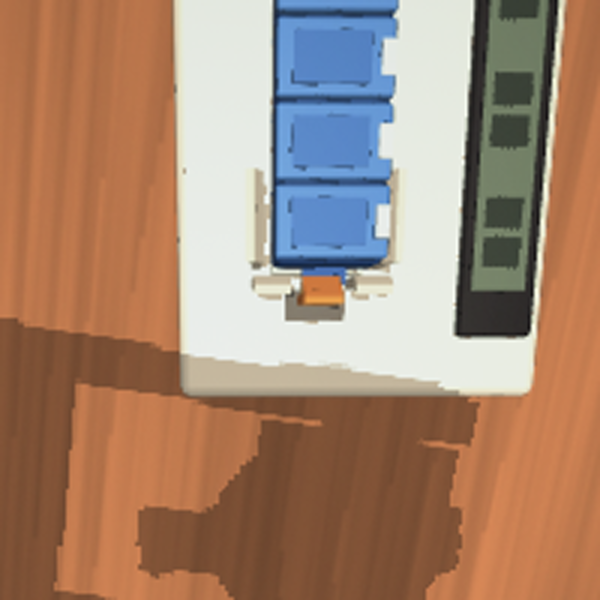

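View pics/c19.png

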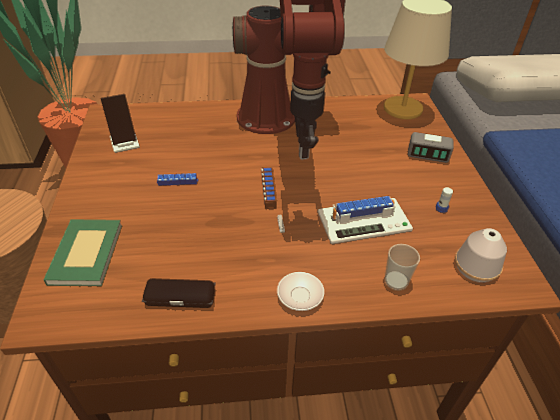

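Hook b's nose is still over its ledge, the box lies flat in the bay at scene (365,208), and everything else is where it was. The arm is clear, so I'm handing in.

```bash
python3 -c "
from station import robot
print(robot.finish_job())"
```

```text
the job is handed in; nothing more can be done
None
```

The larger blue pill box is back on its white base with both hooks clicked, and I handed the job in at about 21 s of the 69 s allowed.

- **Placing:** I gripped the box across its middle, set it into the bay and pressed it down. That push clicked the +x hook only. A picture after letting go showed the other ledge still uncovered, so I pressed that end down with the shut fingers until it clicked and reached the hard stop.
- **Not quite level:** During the gripped push the tool tilted up to about 0.8°, and the box leaned by roughly 1° in the grip. It also rubbed the guide on its display side.
- **Forces:** The push read at most about 22 N, just as that end reached the stop.
- **Last checks:** Pictures show both hook noses over their ledges. A light probe of the +x end found its top at 54.7 mm, against 54.6 when home. I checked the other end's latch by picture only, with no second height probe. The hook bend readings were not in the state, so I judged the clicks by force and picture.
- **Bystanders:** In the final scene picture nothing else has visibly moved, and the arm was clear of everything.

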